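# Mix the sampling beads and put the spoon away

### The arm

A 7-joint arm with a two-finger parallel gripper is mounted at the origin on the work surface. World frame = base frame: x ahead of the robot, y to its left, z up, the work surface at z = 0. Lengths are in m, angles in rad, forces in N, time in s.
With the tool pointing down it reaches from about 0.425 to 0.825 m from the base axis. Payload 3.6 kg.
Tool frame: the origin (TCP) lies midway between the tips of the shut fingers; the grasp point (between the pads) lies 19 mm behind it (r.pinch_z is the distance from the TCP to the grasp point, in m); y points along the fingers, x is the direction in which the jaws open and shut, and the axes are right-handed (so a half turn about y gives the same grasp; the last joint's range is limited). The gripper opens to 85 mm and grips with 20 to 120 N. Pads are 22 mm wide; open, the fingers measure 114 mm over their backs; the gripper's body (76 mm by 85 mm) begins 54 mm behind the grasp point. The pads swing forward as they close: fully open they stand 13 mm farther back than shut.
Start: joints at [1.133, 0.615, -0.013, 1.423, 0.008, 1.103, -0.04], TCP at [0.26, -0.596, 0.231] pointing down, gripper open.
Joint ranges: [-3.12, 3.12], [-0.3, 2.06], [-1.34, 1.32], [0.26, 2.42], [-1.36, 4.5], [0.01, 1.98], [-2.84, 2.84]. Speed limits (rad/s): [2.79, 2.79, 3.14, 3.14, 3.14, 3.14, 3.14].

### API

Orientations are given as a 3x3 rotation matrix whose columns are the frame's x, y, z axes.
In Python, from bench import monitor, eyes, r, finder gives the robot as it stands.
- The arm moves only by the shell command python3 -m crank 'ROWS' [FORCE]. ROWS is JSON, a list of rows, each a list of 3 entries, a list of its own where there are three numbers: the closure, from 0 (fully open) to 1 (shut), then the shift along the tool's x, y, z in cm, then the turn about the tool's y in rad. A call has 1 to 20 rows; each row is the pose to reach, as a shift and turn from the pose commanded when the call began, along the tool's axes at that moment; what a row does not reach only later rows make up. A row lasts 1/10 s, in which the tool goes at most 50 mm and 8.59 degrees, less where a joint would pass 70% of its speed; a pose out of reach is approached as far as the arm can. A call with a gripper value outside its range is refused whole. The fingers move at their own pace and stop on an object; FORCE is the grip in N (left out, the last holds). Time passes only in rows, so rows that repeat a pose let the fingers close. It gives the time, the measured TCP pose, the force and the opening at its end, in the units of the state.
- monitor.read_state(): the state, without advancing time (a new reading comes with each control period).
- eyes.capture(name): name is "scene" or "top" or "wrist"; returns a dict with "color" (480x640x3 uint8, blue, green, red), "K" (3x3 intrinsics, pixels), "R" (3x3) and "t" (3): a world point X has camera coordinates R X + t. Camera axes: x right, y down, z forward; pixel columns grow to the right and rows downward; lengths in m; the calibration is good to about 2 mm. A picture is of the moment at which its call begins. There is no depth.
- r.hand_in(): hands the job in, once; it reports no verdict.
Trained networks look in the newest picture that a camera, given by its name, has taken for a name from the list of things; names that differ only in an ending like _2 or _b are one class to them, and where a whole thing is asked for, a point or a joint stands for the part that bears it (a point fixed in the world has none). Each returns a list of dicts, best first, with "score" (0 to 1); they miss things now and then, are a little off and sometimes report something else, mostly with a low value. They report only what shows in the picture. A call takes as long as a camera call. They do not tell look-alikes from the thing itself.
- finder.trace(camera, thing): "pixels" (480x640 bool, what is visible of it) and "box" ([centre column, centre row, width, height] in pixels, round what is visible of it).
The state is a dict: "t": time; "joint_positions": joint angles; "qd": joint speeds; "tau": joint torques, N m; "tool_pos": TCP position; "eef_rot": TCP orientation; "wrist_force": force on the tool from outside, world axes, zero at the start; "wrist_torque": the same for the moment, N m; "grip_width": opening from 0.0 (shut) to 1.0 (fully open).
Only numpy, scipy, OpenCV 4.12 (cv2) and the standard library are available. Lean on these libraries where they do the work, as an engineer would, in place of code of your own. Each camera call takes 0.05 s, during which the arm holds its last target.

### The job

The red and the white beads for the sampling lesson still lie apart in the bowl: take the wooden spoon by the end half of its handle and stir with it, low down, right through both colours at least three times, until the beads are mixed and nearly every one has a bead of the other colour close beside it, less than a bead's width away, all of them still in the bowl. Then put the spoon down, take it again by its middle and lower it, dish upwards, fully home into its own pocket in the foam tray, letting go only once it is down; the finger trough across the tray leaves room for the fingers. Keep the fingers off the beads, and leave the paddle, the headset, the mouse and the board eraser where they are.

Things in the scene. Friction and masses are not known exactly. Their poses are not given: they have to be found in the camera images.
- bowl: round blue mixing bowl, fixed on the desk by its suction foot; 210 mm across the rim, 55 mm high, wall 4 mm. Origin: centre of its underside, z up. Flat inner floor 8 mm above the desk, 67 mm in radius; the inside widens to 75 mm at 12 mm, 92 mm at 32 mm, 101 mm at the rim. The red beads start on its +y side, the white on its -y side (it may stand at any yaw)
- spoon: beech mixing spoon, 200 mm long, 12 mm thick, 45 g, lying flat on the desk, dish up. Origin: middle of its length, on its underside; +x runs along it to the head, z is up through the dish side. Handle: flat-sided bar 16 mm wide, from x = -100 mm (round end) to x = +55 mm; round head 49 mm across centred at x = +75 mm. It balances at about x = +20 mm
- spoon_head (a point): centre of the spoon's round head, x = +75 mm in the spoon's frame (25 mm short of its far end), at half thickness
- spoon_grip (a point): on the handle, 35 mm from its end (x = -65 mm in the spoon's frame), at half thickness; where to hold it for stirring
- tray: fixed kit tray, 260 mm (x) by 214 mm (y), its grey case wall 37 mm high; black foam top 34 mm above the desk, yellow pocket floors 18 mm above the desk. Origin: centre of its underside, z up. A finger trough 48 mm wide (x = -24 to +24 mm) runs across it along y from -94 to +94 mm, its floor 6 mm above the desk. The spoon's pocket lies along the tray's x at y = -45 mm, head towards -x; the paddle's pocket lies beside it at y = +52 mm
- spoon_pocket (a point): middle of the spoon's pocket on its floor, 18 mm above the desk, axes as the tray's. When the spoon is home its origin is here and its +x points along -x of this frame. The pocket is 16 mm deep, 22 mm wide at the handle, 55 mm at the round head and 206 mm long (3 mm clearance all round), so the spoon lies 4 mm below the foam's top
- red1: red wooden bead, a 30 mm ball with a dark drilled hole, 12 g, smooth, rolls easily; origin at its centre
- red2: red wooden bead, a 30 mm ball with a dark drilled hole, 12 g, smooth, rolls easily; origin at its centre
- red3: red wooden bead, a 30 mm ball with a dark drilled hole, 12 g, smooth, rolls easily; origin at its centre
- red4: red wooden bead, a 30 mm ball with a dark drilled hole, 12 g, smooth, rolls easily; origin at its centre
- white1: white wooden bead, a 30 mm ball with a dark drilled hole, 12 g, smooth, rolls easily; origin at its centre
- white2: white wooden bead, a 30 mm ball with a dark drilled hole, 12 g, smooth, rolls easily; origin at its centre
- white3: white wooden bead, a 30 mm ball with a dark drilled hole, 12 g, smooth, rolls easily; origin at its centre
- white4: white wooden bead, a 30 mm ball with a dark drilled hole, 12 g, smooth, rolls easily; origin at its centre
- paddle: white sampling paddle 200 mm long (plate 110 x 62 mm, handle 16 mm wide), 10 mm thick, lying in its own pocket in the tray; leave alone. Origin: on its underside, near the middle of its length
- headset: grey and black headset lying flat, about 200 x 200 mm, 30 mm high; leave alone. Origin: on the desk, between the two ear cups
- mouse: black computer mouse 105 x 58 x 34 mm; leave alone. Origin: centre of its underside
- eraser: blue and grey whiteboard eraser 130 x 52 x 36 mm; leave alone. Origin: centre of its underside
Not all that is in view belongs to the job. Of the things that look like the bowl, the smaller one is meant. Leave any turquoise look-alike of the white3 alone.

How it is judged:
On the way, in this order (a step that is already met when the one before it is completed fails the run):
1. first time: the spoon, held by the end half of its handle, has its head low down on the side where the red beads began (contact force between the fingers and spoon above 1 N and x of the grasp point in the frame of spoon below -0.035 m and z of spoon_head in the frame of bowl below 0.05 m and horizontal distance between spoon_head and bowl below 0.085 m and y of spoon_head in the frame of bowl above 0.01 m), for 0.05 s.
2. first time: likewise on the side where the white beads began (contact force between the fingers and spoon above 1 N and x of the grasp point in the frame of spoon below -0.035 m and z of spoon_head in the frame of bowl below 0.05 m and horizontal distance between spoon_head and bowl below 0.085 m and y of spoon_head in the frame of bowl below -0.01 m), for 0.05 s.
3. second time: the spoon, held by the end half of its handle, has its head low down on the side where the red beads began (all of step 1), for 0.05 s.
4. second time: likewise on the side where the white beads began (all of step 2), for 0.05 s.
5. third time: the spoon, held by the end half of its handle, has its head low down on the side where the red beads began (all of step 3), for 0.05 s.
6. third time: likewise on the side where the white beads began (all of step 4), for 0.05 s.
7. the spoon has been put down: let go and lying still (contact force between the fingers and spoon below 0.05 N and linear speed of spoon below 0.03 m/s), for 0.2 s.
8. the spoon, taken again by its middle, is down in its pocket while still held there (contact force between the fingers and spoon above 1 N and x of the grasp point in the frame of spoon between -0.025 and 0.025 m and z of spoon in the frame of spoon_pocket between -0.004 and 0.004 m and x of spoon in the frame of spoon_pocket between -0.006 and 0.006 m and y of spoon in the frame of spoon_pocket between -0.006 and 0.006 m), for 0.1 s.
At the end, for the whole second after the job is handed in: Spoon at rest in its pocket, dish up, within 6 mm along and across and 4 mm in height; all beads in the bowl (within 90 mm of its axis, centres under 50 mm high); at least 3 of 4 red beads have a white one within 60 mm, centre to centre, and 3 of 4 white ones a red one (z of spoon in the frame of spoon_pocket between -0.004 and 0.004 m and x of spoon in the frame of spoon_pocket between -0.006 and 0.006 m and y of spoon in the frame of spoon_pocket between -0.006 and 0.006 m and x of spoon_head in the frame of spoon_pocket below -0.065 m and angle between spoon's own z axis and vertical below 0.1 rad and linear speed of spoon below 0.02 m/s and horizontal distance between each of red1, red2, red3, red4, white1, white2, white3, white4 and bowl below 0.09 m and z of each of red1, red2, red3, red4, white1, white2, white3, white4 in the frame of bowl below 0.05 m and (((distance between red1 and white1 below 0.06 m or distance between red1 and white2 below 0.06 m or distance between red1 and white3 below 0.06 m or distance between red1 and white4 below 0.06 m) and (distance between red2 and white1 below 0.06 m or distance between red2 and white2 below 0.06 m or distance between red2 and white3 below 0.06 m or distance between red2 and white4 below 0.06 m) and (distance between red3 and white1 below 0.06 m or distance between red3 and white2 below 0.06 m or distance between red3 and white3 below 0.06 m or distance between red3 and white4 below 0.06 m)) or ((distance between red1 and white1 below 0.06 m or distance between red1 and white2 below 0.06 m or distance between red1 and white3 below 0.06 m or distance between red1 and white4 below 0.06 m) and (distance between red2 and white1 below 0.06 m or distance between red2 and white2 below 0.06 m or distance between red2 and white3 below 0.06 m or distance between red2 and white4 below 0.06 m) and (distance between red4 and white1 below 0.06 m or distance between red4 and white2 below 0.06 m or distance between red4 and white3 below 0.06 m or distance between red4 and white4 below 0.06 m)) or ((distance between red1 and white1 below 0.06 m or distance between red1 and white2 below 0.06 m or distance between red1 and white3 below 0.06 m or distance between red1 and white4 below 0.06 m) and (distance between red3 and white1 below 0.06 m or distance between red3 and white2 below 0.06 m or distance between red3 and white3 below 0.06 m or distance between red3 and white4 below 0.06 m) and (distance between red4 and white1 below 0.06 m or distance between red4 and white2 below 0.06 m or distance between red4 and white3 below 0.06 m or distance between red4 and white4 below 0.06 m)) or ((distance between red2 and white1 below 0.06 m or distance between red2 and white2 below 0.06 m or distance between red2 and white3 below 0.06 m or distance between red2 and white4 below 0.06 m) and (distance between red3 and white1 below 0.06 m or distance between red3 and white2 below 0.06 m or distance between red3 and white3 below 0.06 m or distance between red3 and white4 below 0.06 m) and (distance between red4 and white1 below 0.06 m or distance between red4 and white2 below 0.06 m or distance between red4 and white3 below 0.06 m or distance between red4 and white4 below 0.06 m))) and (((distance between white1 and red1 below 0.06 m or distance between white1 and red2 below 0.06 m or distance between white1 and red3 below 0.06 m or distance between white1 and red4 below 0.06 m) and (distance between white2 and red1 below 0.06 m or distance between white2 and red2 below 0.06 m or distance between white2 and red3 below 0.06 m or distance between white2 and red4 below 0.06 m) and (distance between white3 and red1 below 0.06 m or distance between white3 and red2 below 0.06 m or distance between white3 and red3 below 0.06 m or distance between white3 and red4 below 0.06 m)) or ((distance between white1 and red1 below 0.06 m or distance between white1 and red2 below 0.06 m or distance between white1 and red3 below 0.06 m or distance between white1 and red4 below 0.06 m) and (distance between white2 and red1 below 0.06 m or distance between white2 and red2 below 0.06 m or distance between white2 and red3 below 0.06 m or distance between white2 and red4 below 0.06 m) and (distance between white4 and red1 below 0.06 m or distance between white4 and red2 below 0.06 m or distance between white4 and red3 below 0.06 m or distance between white4 and red4 below 0.06 m)) or ((distance between white1 and red1 below 0.06 m or distance between white1 and red2 below 0.06 m or distance between white1 and red3 below 0.06 m or distance between white1 and red4 below 0.06 m) and (distance between white3 and red1 below 0.06 m or distance between white3 and red2 below 0.06 m or distance between white3 and red3 below 0.06 m or distance between white3 and red4 below 0.06 m) and (distance between white4 and red1 below 0.06 m or distance between white4 and red2 below 0.06 m or distance between white4 and red3 below 0.06 m or distance between white4 and red4 below 0.06 m)) or ((distance between white2 and red1 below 0.06 m or distance between white2 and red2 below 0.06 m or distance between white2 and red3 below 0.06 m or distance between white2 and red4 below 0.06 m) and (distance between white3 and red1 below 0.06 m or distance between white3 and red2 below 0.06 m or distance between white3 and red3 below 0.06 m or distance between white3 and red4 below 0.06 m) and (distance between white4 and red1 below 0.06 m or distance between white4 and red2 below 0.06 m or distance between white4 and red3 below 0.06 m or distance between white4 and red4 below 0.06 m)))); the robot touches nothing.
It fails at once if the fingers touch a bead (contact force between the fingers and red1 above 0.3 N or contact force between the fingers and red2 above 0.3 N or contact force between the fingers and red3 above 0.3 N or contact force between the fingers and red4 above 0.3 N or contact force between the fingers and white1 above 0.3 N or contact force between the fingers and white2 above 0.3 N or contact force between the fingers and white3 above 0.3 N or contact force between the fingers and white4 above 0.3 N).
It fails at once if the paddle is disturbed (distance of paddle from where it was at the start of the episode above 0.012 m).
It fails at once if a bystander is moved more than 20 mm (distance of any of headset, mouse, eraser from where it was at the start of the episode above 0.02 m).
It also fails if it takes over 72 s, if anything falls off the work surface, if the arm or the gripper's body presses on something with over 40 N, if the wrist force passes 120 N, or if a joint passes its speed limit or range.

## Working session

There is one attempt and no reset: what is moved stays moved. The work goes in short steps, Python scripts to look and compute and a shell command to move; the robot and the scene stay as the last step left them, time stands still between calls to the robot, and variables do not carry over. Pictures are saved under pics/ and viewed, and the job is handed in when it is done.

```bash
ls -la; mkdir -p pics; python3 - <<'E'
from bench import monitor, eyes, r, finder
import cv2
s=monitor.read_state(); print({k:(v if not hasattr(v,'tolist') else v.tolist()) for k,v in s.items()})
for n in ["scene","top","wrist"]:
    c=eyes.capture(n); cv2.imwrite(f"pics/{n}0.png",c["color"]); print(n,c["K"],c["R"],c["t"])
E
```

```text
total 12
drwxr-xr-x  3 agent agent 4096 Dec  7 07:19 .
drwxr-xr-x 23 root  root  4096 Dec  7 07:19 ..
drwxr-xr-x  2 agent agent 4096 Dec  7 07:19 pics
{'t': 0.0, 'joint_positions': [1.1325096183762489, 0.6159562478361027, -0.012603107511672458, 1.4249264061262703, 0.008069686476837997, 1.103394805818153, -0.04038786731852267], 'qd': [0.0004310623118476521, -0.0009291368532913188, 0.00035950742351886983, 0.00024474438503460985, -0.00045261184254932985, -0.0005645867821743185, 0.00039019037277117705], 'tau': [-0.0002978335487568984, -46.92065477371216, 0.2589636482298374, -17.103139758110046, 0.009960088937077671, 0.009563402272760868, 3.971182849227262e-06], 'tool_pos': [0.2598588256740438, -0.5949486658297418, 0.2301050305370474], 'eef_rot': [[0.4002956874061366, -0.001072992471787219, 0.9163854054551523], [-0.9163822445718719, 0.0024069805501431515, 0.4002971249934843], [-0.0026352376489616612, -0.9999965275598643, -1.9767315812315104e-05]], 'wrist_force': [-0.762023943935249, 0.13378757535801528, 0.4815548224294346], 'wrist_torque': [0.010423145418310346, -0.020154369381863116, -0.
[... 218 characters left out ...]
098595]
 [ 0.52206266 -0.39378019 -0.75656311]
 [-0.58437135  0.48097638 -0.65358385]] [-0.32004305 -0.20078092  1.31967772]
top [[470.0704371    0.         310.18028952]
 [  0.         470.0704371  242.21298923]
 [  0.           0.           1.        ]] [[ 0.0120494  -0.99991645 -0.00468034]
 [-0.98387638 -0.01102055 -0.17850999]
 [ 0.1784435   0.00675581 -0.98392697]] [-0.0092769   0.51693139  1.01384926]
wrist [[355.92464399   0.         317.57211494]
 [  0.         355.92464399 237.48791511]
 [  0.           0.           1.        ]] [[ 0.40053302 -0.91628146 -0.00126045]
 [-0.86971287 -0.38060879  0.31422361]
 [-0.28839701 -0.1247607  -0.94934816]] [-0.64868268 -0.04063825  0.37984998]
```

View pics/scene0.png

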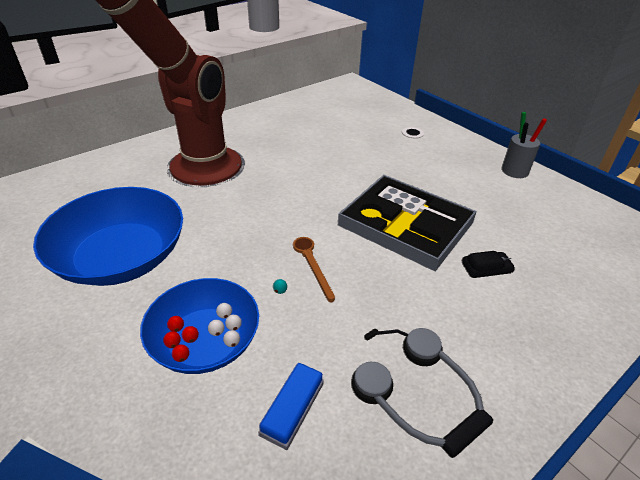

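View pics/top0.png

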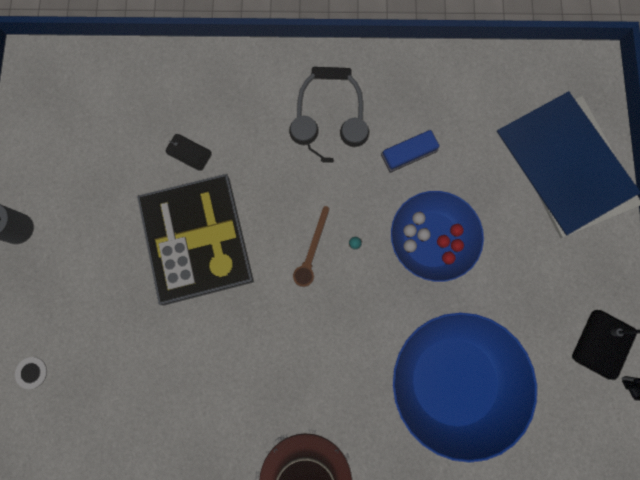

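View pics/wrist0.png

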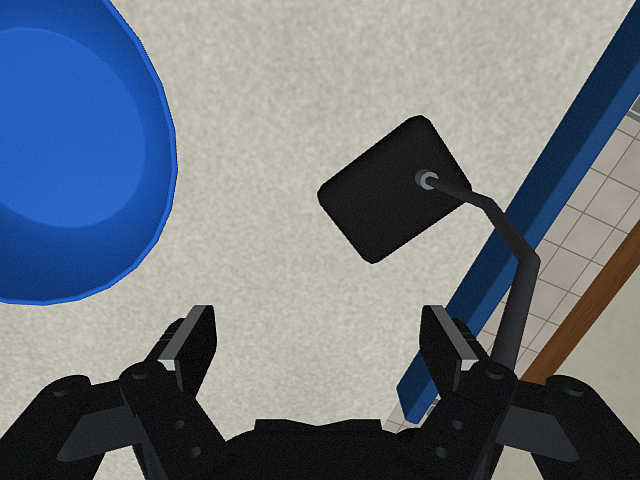

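```bash
cat > h.py <<'E'
import numpy as np, cv2
from bench import monitor, eyes, r, finder
def bp(c,uv,z):
    uv=np.atleast_2d(np.asarray(uv,float)); d=np.c_[uv,np.ones(len(uv))]@np.linalg.inv(c["K"]).T
    d=d@c["R"]; o=-c["R"].T@c["t"]
    s=(z-o[2])/d[:,2]; return o+s[:,None]*d
def proj(c,X):
    X=np.atleast_2d(X); p=X@c["R"].T+c["t"]; p=p@c["K"].T; return p[:,:2]/p[:,2:]
E
python3 - <<'E'
from h import *
np.set_printoptions(precision=4,suppress=True)
for cam in ["top","scene"]:
    c=eyes.capture(cam)
    for th in ["bowl","spoon","tray","spoon_pocket","paddle","red1","white1","headset","mouse","eraser"]:
        for o in finder.trace(cam,th):
            b=o["box"]; z={"bowl":0.055,"spoon":0.012,"tray":0.037,"paddle":.028,"red1":.023,"white1":.023}.get(th,0.01)
            n=int(o["pixels"].sum())
            print(cam,th,round(o["score"],2),np.round(b,1),n,bp(c,b[:2],z)[0])
            if o["score"]>.3:
                ys,xs=np.nonzero(o["pixels"]); P=bp(c,np.c_[xs,ys],z)[:,:2]; m=P.mean(0); w,v=np.linalg.eigh(np.cov((P-m).T)); print("    mean",m,"axis",v[:,1],"len",np.ptp((P-m)@v[:,1]),"wid",np.ptp((P-m)@v[:,0]))
E
```

```text
top bowl 0.8 [436.1 236.5  93.5  92. ] 5953 [ 0.5316 -0.2851  0.055 ]
    mean [ 0.5335 -0.2875] axis [-0.9661  0.258 ] len 0.20863580303969748 wid 0.20963382177291115
top bowl 0.57 [466.8 386.6 147.3 153.3] 17077 [ 0.2087 -0.3385  0.055 ]
    mean [ 0.2089 -0.3344] axis [-0.1594  0.9872] len 0.3077030347088855 wid 0.30612649150740134
top bowl 0.34 [195.4 238.5 114.2 128.7] 9036 [0.521  0.2542 0.055 ]
    mean [0.5268 0.2491] axis [-0.9259 -0.3778] len 0.2806494986372276 wid 0.23899219964641572
top spoon 0.88 [311.4 247.8  41.5  82.9] 827 [ 0.5101 -0.006   0.012 ]
    mean [ 0.4946 -0.0041] axis [-0.9524  0.305 ] len 0.2005968030795751 wid 0.04879931709726659
top tray 0.59 [196.6 238.2 117.8 136.1] 9409 [0.5251 0.2561 0.037 ]
    mean [0.5284 0.2542] axis [-0.9241 -0.3821] len 0.2896727597536035 wid 0.24789479781510748
top tray 0.49 [328.9 112.2  75.4  97.3] 2141 [ 0.8358 -0.0442  0.037 ]
    mean [ 0.8342 -0.0454] axis [-0.9993  0.0366] len 0.24387554146590662 wid 0.1859986200155277
top spoon_pocket 0.71 [197.8 239.8 110.9 129.6] 9126 [0.5264 0.2599 0.01  ]
    mean [0.5342 0.2602] 
[... 5197 characters left out ...]
758261413386438
scene eraser 0.87 [293.1 404.4  60.9  87.8] 2897 [ 0.7523 -0.2376  0.01  ]
    mean [ 0.7509 -0.2407] axis [-0.4634  0.8861] len 0.14628340641910076 wid 0.06194514750210503
scene eraser 0.75 [488.8 264.   54.2  27.4] 1166 [0.7479 0.2978 0.01  ]
    mean [0.7465 0.2959] axis [0.3448 0.9387] len 0.11804698825807984 wid 0.08120953738069436
scene eraser 0.63 [423.4 391.7 138.  121.2] 4817 [ 0.868  -0.0507  0.01  ]
    mean [ 0.8577 -0.0497] axis [-1.     -0.0054] len 0.24994020088955554 wid 0.20249584597301143
scene eraser 0.56 [169.8 340.2  19.1  19.1] 224 [ 0.5124 -0.3413  0.01  ]
    mean [ 0.5119 -0.3384] axis [-0.9689  0.2475] len 0.03725602780601366 wid 0.029341983483446625
```

```bash
cat >> h.py <<'E'
def axes_fit(cam,thing,z,pick=0):
    c=eyes.capture(cam); o=finder.trace(cam,thing)[pick]
    ys,xs=np.nonzero(o["pixels"]); P=bp(c,np.c_[xs,ys],z)[:,:2]; m=P.mean(0); w,v=np.linalg.eigh(np.cov((P-m).T)); a=v[:,1]
    s=(P-m)@a; return c,o,P,m,a,s
def rel(target,yaw_deg=None):
    "shift in cm along the tool axes + turn to bring TCP to target, tool z to world azimuth yaw"
    s=monitor.read_state(); R=np.array(s["eef_rot"]); d=np.array(target)-np.array(s["tool_pos"])
    out=np.round(R.T@d*100,2); tz=np.degrees(np.arctan2(R[1,2],R[0,2]))
    t=None
    if yaw_deg is not None: t=round(-np.radians((yaw_deg-tz+180)%360-180),4)
    print("tool",np.round(s["tool_pos"],4),"z az",round(tz,2),"t",round(s["t"],2),"grip",round(s["grip_width"],3),"F",np.round(s["wrist_force"],1)); print("shift cm",out,"turn",t)
E
python3 - <<'E'
from h import *
for cam in ["top","scene"]:
    c,o,P,m,a,s=axes_fit(cam,"spoon",0.009)
    if a[0]>0: a=-a; s=-s
    n=np.array([-a[1],a[0]]); mid=m+a*(s.max()+s.min())/2
    h=P[(s<s.min()+.1)]; 
    lo=P[s<s.min()+.12]; w,v=np.linalg.eigh(np.cov((lo-lo.mean(0)).T)); b=v[:,1]; b=b*np.sign(b@a)
    mid2=lo.mean(0)+b*(((lo-lo.mean(0))@b).min()+.1)
    print(cam,"mid",mid,mid2,"az",np.degrees(np.arctan2(a[1],a[0])),np.degrees(np.arctan2(b[1],b[0])),np.ptp(s))
g=np.array([.51,-.007])+.065*np.array([.952,-.305]); print(g)
rel([*g,.17],162)
E
```

```text
top mid [ 0.51466409 -0.01043469] [ 0.51388453 -0.01092089] az 162.09954444442113 163.08300068769822 0.19885046995870959
scene mid [ 0.52219131 -0.01219592] [ 0.52481664 -0.01291827] az 161.98926958732454 161.92581030191386 0.20543970352344243
[ 0.57188  -0.026825]
tool [ 0.2601 -0.5956  0.2313] z az 23.59 t 1.45 grip 0.997 F [ 0.6  0.5 -0.4]
shift cm [-39.65   6.13  51.33] turn -2.4157
```

Candidates (top picture): bowl – small (437,235, measured 0.21 m) vs. large (465,387, 0.31 m): the small one. White bead look-alike: turquoise (355,242), leave alone. Spoon: only (311,248); the yellow spoon shape at (221,240) is its pocket. Now I go over the spoon to check close up.

```bash
python3 -m crank '[[0,[-39.6,5.0,51.3],-2.416],[0,[-39.6,5.0,51.3],-2.416],[0,[-39.6,5.0,51.3],-2.416],[0,[-39.6,5.0,51.3],-2.416],[0,[-39.6,5.0,51.3],-2.416],[0,[-39.6,5.0,51.3],-2.416],[0,[-39.6,5.0,51.3],-2.416],[0,[-39.6,5.0,51.3],-2.416],[0,[-39.6,5.0,51.3],-2.416],[0,[-39.6,5.0,51.3],-2.416],[0,[-39.6,5.0,51.3],-2.416],[0,[-39.6,5.0,51.3],-2.416],[0,[-39.6,5.0,51.3],-2.416],[0,[-39.6,5.0,51.3],-2.416],[0,[-39.6,5.0,51.3],-2.416],[0,[-39.6,5.0,51.3],-2.416],[0,[-39.6,5.0,51.3],-2.416],[0,[-39.6,5.0,51.3],-2.416],[0,[-39.6,5.0,51.3],-2.416],[0,[-39.6,5.0,51.3],-2.416]]'
python3 - <<'E'
from h import *
rel([.575,-.03,.05],162)
print(monitor.read_state()["joint_positions"])
c=eyes.capture("wrist"); cv2.imwrite("pics/w1.png",c["color"])
E
```

```text
t: 3.45
tool_pos: [0.5718, -0.0275, 0.1815]
eef_rot: [[0.31, 0.0, -0.951], [0.951, -0.0, 0.31], [-0.0, -1.0, -0.0]]
wrist_force: [0.5, -0.9, -0.1]
grip_width: 0.998
tool [ 0.5718 -0.0275  0.1815] z az 161.94 t 3.45 grip 0.998 F [ 0.5 -0.9 -0.1]
shift cm [-0.14 13.15 -0.38] turn -0.0011
[ 0.4296467   0.63088306 -0.68319618  1.70514617  0.46715077  0.97447833
  0.82778052]
```

View pics/w1.png

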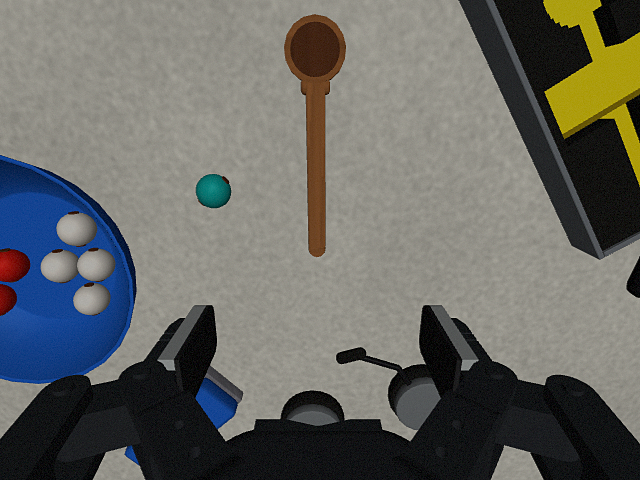

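The wrist view shows the beech spoon alone and dish up: head at (315,48), handle end at (317,255). The turquoise ball is at (213,190).

```bash
python3 - <<'E'
from h import *
c,o,P,m,a,s=axes_fit("wrist","spoon",0.010)
if a[0]>0: a=-a; s=-s
print(o["score"],o["box"],"len",np.ptp(s))
ys,xs=np.nonzero(o["pixels"]); H=bp(c,np.c_[xs,ys],0.012)[:,:2]
lo=H[((H-m)@a)<s.min()+.13]; w,v=np.linalg.eigh(np.cov((lo-lo.mean(0)).T)); b=v[:,1]; b=b*np.sign(b@a)
end=lo.mean(0)+b*(((lo-lo.mean(0))@b).min())
print("az",np.degrees(np.arctan2(a[1],a[0])),np.degrees(np.arctan2(b[1],b[0])),"end",end,"mid",end+b*.1,"ext mid",m+a*(s.max()+s.min())/2)
g=end+b*.035; print("grip",g)
rel([*g,.06],np.degrees(np.arctan2(b[1],b[0])))
E
```

```text
0.84 [313.7, 135.5, 59.8, 240.6] len 0.1988414113419163
az 162.3442089165271 162.41961934446394 end [ 0.61050878 -0.04093728] mid [ 0.51517936 -0.01073293] ext mid [ 0.51648849 -0.01110449]
grip [ 0.57714348 -0.03036576]
tool [ 0.5718 -0.0274  0.1815] z az 161.99 t 3.6 grip 1.004 F [ 0.6 -0.9  0.2]
shift cm [-0.12 12.15 -0.6 ] turn -0.0075
```

```bash
python3 -m crank '[[0.3,[-0.1,4,-0.9],-0.007],[0.4,[-0.1,8,-0.9],-0.007],[0.4,[-0.1,12,-0.9],-0.007],[0.4,[-0.1,15,-0.9],-0.007],[0.4,[-0.1,17,-0.9],-0.007],[0.4,[-0.1,17.8,-0.9],-0.007],[0.4,[-0.1,17.8,-0.9],-0.007]]' 20
python3 - <<'E'
from h import *
rel([.575,-.03,.004],162)
c=eyes.capture("wrist"); cv2.imwrite("pics/w2.png",c["color"])
E
```

```text
t: 4.3
tool_pos: [0.5796, -0.031, 0.0026]
eef_rot: [[0.302, -0.002, -0.953], [0.953, 0.0, 0.302], [-0.0, -1.0, 0.002]]
wrist_force: [0.3, -1.1, 0.6]
grip_width: 0.601
tool [ 0.5796 -0.031   0.0026] z az 162.42 t 4.3 grip 0.601 F [ 0.3 -1.1  0.6]
shift cm [-0.04 -0.14  0.47] turn 0.0074
```

View pics/w2.png

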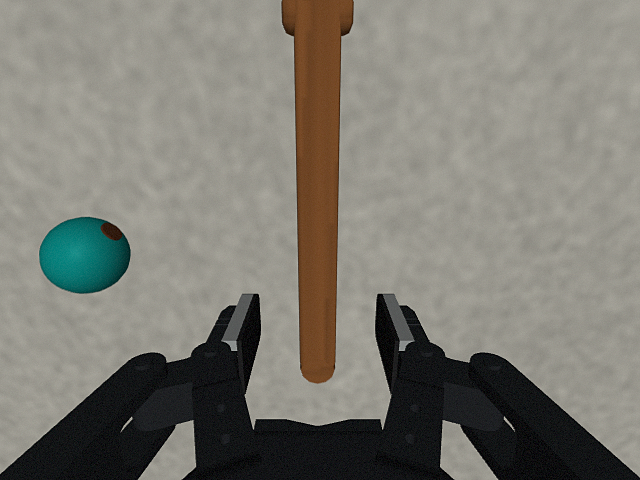

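The handle (centre column 318, end at row 380) stands midway between the pads (240 and 395). Closing now.

```bash
python3 -m crank '[[0.7,[0,0,0],0],[0.95,[0,0,0],0],[1,[0,0,0],0],[1,[0,0,0],0],[1,[0,0,0],0],[1,[0,0,0],0],[1,[0,-1,0],0],[1,[0,-3,0],0],[1,[0,-6,0],0],[1,[0,-9,0],0],[1,[0,-9,0],0]]' 20
python3 - <<'E'
from h import *
rel([.575,-.03,.004],162)
for n in ["wrist","scene"]:
    c=eyes.capture(n); cv2.imwrite(f"pics/{n}3.png",c["color"] if n=="wrist" else cv2.resize(c["color"][140:380,180:500],None,fx=2,fy=2))
E
```

```text
t: 5.45
tool_pos: [0.5828, -0.0304, 0.0978]
eef_rot: [[0.302, 0.009, -0.953], [0.953, 0.001, 0.302], [0.003, -1.0, -0.008]]
wrist_force: [-0.5, 0.1, -0.1]
grip_width: 0.176
tool [ 0.5828 -0.0304  0.0978] z az 162.42 t 5.45 grip 0.176 F [-0.5  0.1 -0.1]
shift cm [-0.23  9.37  0.83] turn 0.0073
```

View pics/wrist3.png

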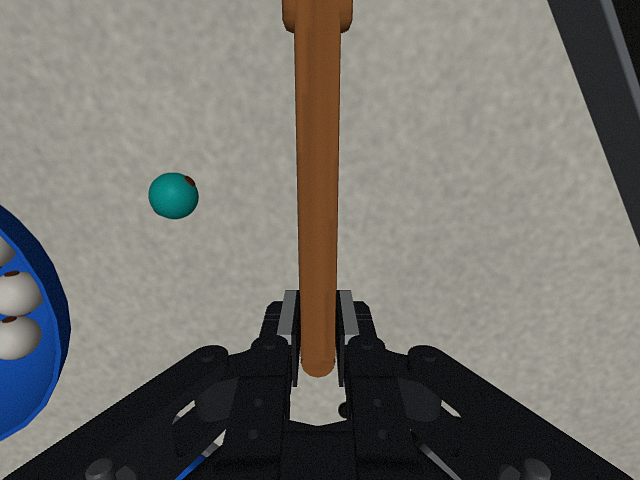

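View pics/scene3.png

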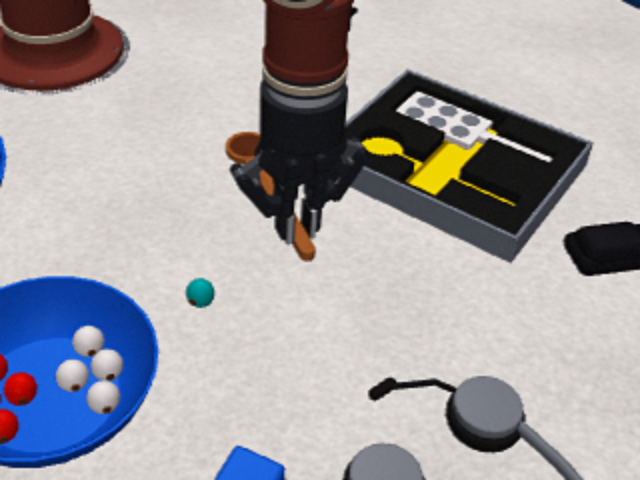

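```bash
python3 - <<'E'
from h import *
# bowl rim: fit ellipse/circle of contour in rim plane, both cameras
for cam in ["top","scene"]:
    c=eyes.capture(cam)
    for o in finder.trace(cam,"bowl"):
        if abs(o["box"][2]-(93 if cam=="top" else 120))<12:
            m=o["pixels"].astype(np.uint8); cn=max(cv2.findContours(m,cv2.RETR_EXTERNAL,cv2.CHAIN_APPROX_NONE)[0],key=len)
            hull=cv2.convexHull(cn)[:,0]; P=bp(c,hull,.055)[:,:2]
            ctr,rad=cv2.minEnclosingCircle((P*1000).astype(np.float32)); print(cam,o["score"],ctr,rad)
rel([.468,-.174,.12],120)
E
```

```text
scene 0.63 (542.608642578125, -287.23394775390625) 108.63040161132812
tool [ 0.579  -0.0314  0.092 ] z az 162.43 t 5.75 grip 0.174 F [ 0.2  0.3 -0.2]
shift cm [-16.95  -2.77   6.28] turn 0.7405
```

```bash
python3 -m crank '[[1,[-4,-2.8,1.5],0.14],[1,[-8,-2.8,3],0.28],[1,[-12,-2.8,4.5],0.42],[1,[-17,-2.8,6.3],0.56],[1,[-17,-2.8,6.3],0.70],[1,[-17,-2.8,6.3],0.74],[1,[-17,-2.8,6.3],0.74]]'
python3 - <<'E'
from h import *
rel([.468,-.174,.07],120)
for n in ["top","scene"]:
    c=eyes.capture(n); cv2.imwrite(f"pics/{n}4.png",cv2.resize(c["color"][150:350,100:500] if n=="scene" else c["color"][130:330,200:520],None,fx=2,fy=2))
E
```

```text
t: 6.45
tool_pos: [0.468, -0.1744, 0.1207]
eef_rot: [[0.866, -0.001, -0.5], [0.5, 0.0, 0.866], [-0.001, -1.0, 0.001]]
wrist_force: [0.8, 0.3, -0.9]
grip_width: 0.174
tool [ 0.468  -0.1744  0.1207] z az 119.99 t 6.45 grip 0.174 F [ 0.8  0.3 -0.9]
shift cm [0.03 5.07 0.02] turn -0.0002
```

View pics/top4.png

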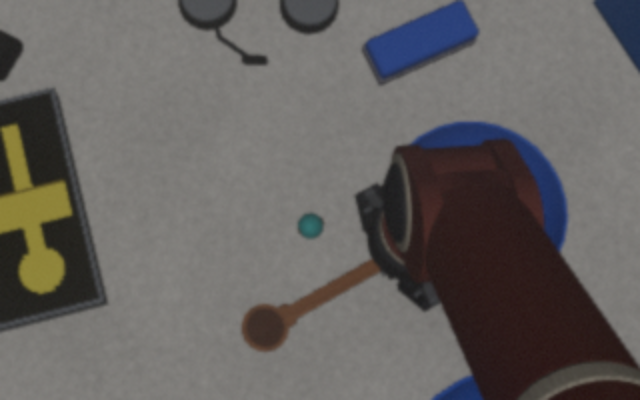

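View pics/scene4.png

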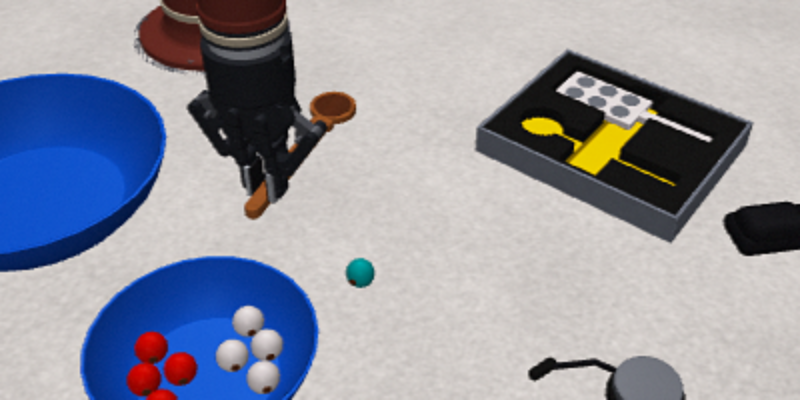

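```bash
python3 -m crank '[[1,[0,3,-0.4],0],[1,[0,5,-0.4],0],[1,[0,5.6,-0.4],0],[1,[0,5.6,-0.4],0]]' 20
python3 - <<'E'
from h import *
rel([.470,-.178,.06],120)
E
python3 -m crank '[[1,[0,0.3,0],0],[1,[0,0.6,0],0],[1,[0,0.9,0],0],[1,[0,0.9,0],0]]' 20
python3 - <<'E'
from h import *
rel([.470,-.178,.06],120)
for n in ["scene"]:
    c=eyes.capture(n); cv2.imwrite(f"pics/{n}5.png",cv2.resize(c["color"][150:350,100:400],None,fx=2.6,fy=2.6))
E
```

```text
t: 6.95
tool_pos: [0.4703, -0.1769, 0.0645]
eef_rot: [[0.865, -0.002, -0.502], [0.502, 0.001, 0.865], [-0.001, -1.0, 0.002]]
wrist_force: [-0.0, -0.0, -0.4]
grip_width: 0.181
tool [ 0.4703 -0.1769  0.0645] z az 120.11 t 6.95 grip 0.181 F [-0.  -0.  -0.4]
shift cm [-0.08  0.45 -0.09] turn 0.0019
t: 7.35
tool_pos: [0.4713, -0.1773, 0.0571]
eef_rot: [[0.865, 0.002, -0.501], [0.501, -0.0, 0.865], [0.001, -1.0, -0.001]]
wrist_force: [-0.9, 0.4, 4.3]
grip_width: 0.18
tool [ 0.4713 -0.1773  0.0571] z az 120.06 t 7.35 grip 0.18 F [-0.9  0.4  4.3]
shift cm [-0.15 -0.29  0.  ] turn 0.0011
```

View pics/scene5.png

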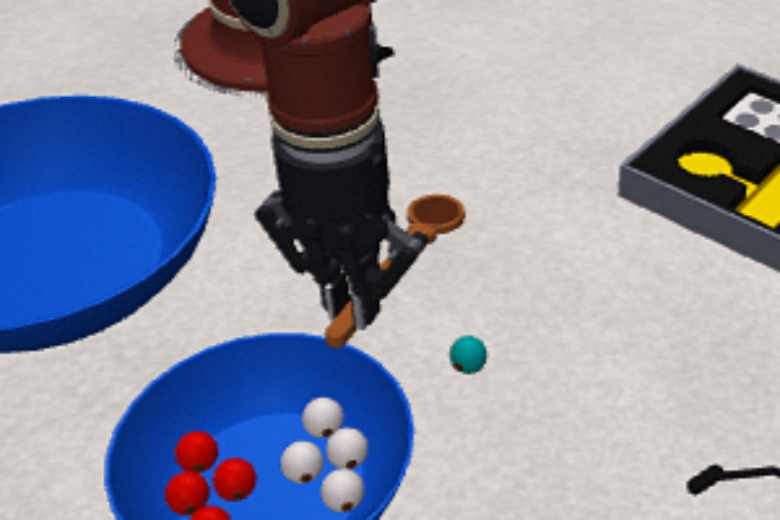

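Handle end just meets the rim at (338,342); 4 N contact. Pressing on so the end is levered up.

```bash
python3 -m crank '[[1,[0,0.3,0],0],[1,[0,0.6,0],0],[1,[0,0.9,0],0],[1,[0,1.0,0],0]]' 20
python3 - <<'E'
from h import *
rel([.470,-.178,.06],120)
for n in ["scene"]:
    c=eyes.capture(n); cv2.imwrite(f"pics/{n}6.png",cv2.resize(c["color"][150:350,100:400],None,fx=2.6,fy=2.6))
E
```

```text
t: 7.8
tool_pos: [0.471, -0.1765, 0.0495]
eef_rot: [[0.865, 0.001, -0.501], [0.501, -0.001, 0.865], [0.0, -1.0, -0.002]]
wrist_force: [-7.8, 4.1, 33.6]
grip_width: 0.177
tool [ 0.471  -0.1765  0.0495] z az 120.1 t 7.8 grip 0.177 F [-7.8  4.1 33.6]
shift cm [-0.16 -1.05 -0.08] turn 0.0017
```

View pics/scene6.png

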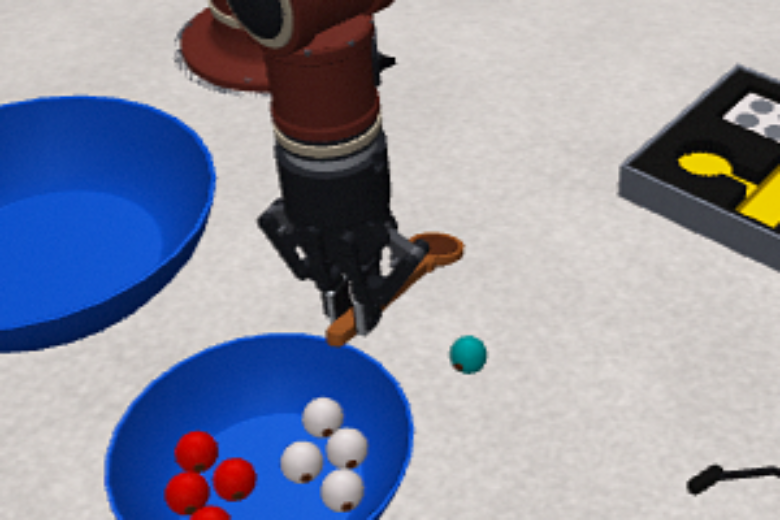

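```bash
python3 -m crank '[[1,[0,-2,0],0],[1,[0,-5,0],0],[1,[0,-8,0],0],[1,[0,-8,0],0]]' 40
python3 - <<'E'
from h import *
rel([.470,-.178,.06],120)
for n in ["scene","wrist"]:
    c=eyes.capture(n); np.save(f"c_{n}.npy",c,allow_pickle=True); cv2.imwrite(f"pics/{n}7.png",c["color"] if n=="wrist" else cv2.resize(c["color"][120:320,100:400],None,fx=2.6,fy=2.6))
E
```

```text
t: 8.25
tool_pos: [0.4733, -0.1783, 0.1298]
eef_rot: [[0.866, 0.008, -0.5], [0.5, -0.003, 0.866], [0.006, -1.0, -0.006]]
wrist_force: [0.4, -0.3, -1.2]
grip_width: 0.17
tool [ 0.4733 -0.1783  0.1298] z az 120.0 t 8.25 grip 0.17 F [ 0.4 -0.3 -1.2]
shift cm [-0.3   6.98  0.24] turn -0.0001
```

View pics/scene7.png

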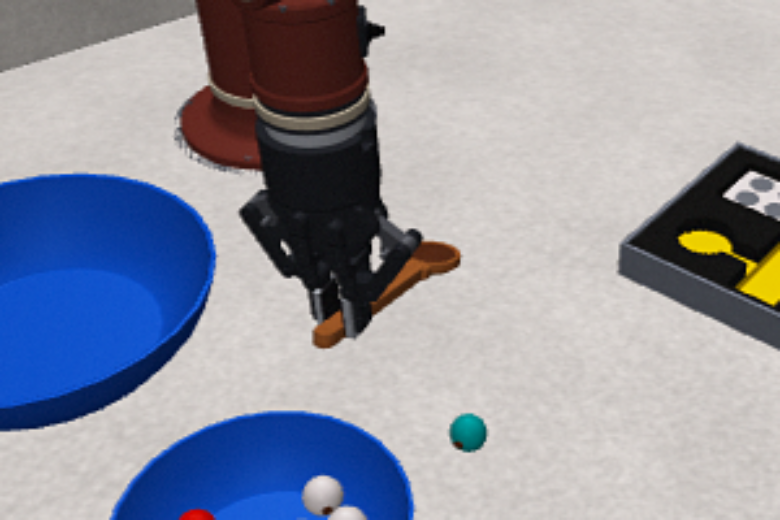

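View pics/wrist7.png

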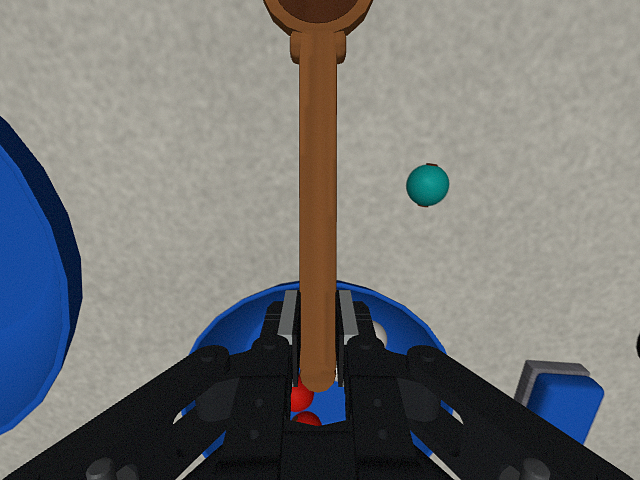

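```bash
cat > tilt.py <<'E'
from h import *
from scipy.optimize import least_squares
def tilt(tag=None):
    c=eyes.capture("wrist"); s=monitor.read_state(); o=finder.trace("wrist","spoon")[0]; m=o["pixels"]
    # brown colour mask
    hsv=cv2.cvtColor(c["color"],cv2.COLOR_BGR2HSV); b=(hsv[...,0]>5)&(hsv[...,0]<20)&(hsv[...,1]>100)
    b[:, :250]=0; b[:,390:]=0
    rows=[];
    for y in range(70,290,10):
        xs=np.nonzero(b[y])[0]
        if len(xs)>10: rows.append((y,xs.min()-.5,xs.max()+.5))
    rows=np.array(rows)
    R=np.array(s["eef_rot"]); p=np.array(s["tool_pos"])
    # model: handle top face in tool frame: line from pivot; points P = tcp + R@[x0 ± .008, y0 + k*z, z]; 
    def edge(par,side,y):
        x0,y0,k,yaw=par
        # find z so that row == y
        zs=np.linspace(-.05,.16,300)
        T=np.c_[x0+side*.008+yaw*zs,y0+k*zs,zs]
        uv=proj(c,p+T@R.T); i=np.argsort(uv[:,1]); return np.interp(y,uv[i,1],uv[i,0])
    def f(par):
        a=np.r_[edge(par,-1,rows[:,0]),edge(par,1,rows[:,0])]
        e=np.sort(np.c_[a[:len(rows)],a[len(rows):]],1)
        return np.r_[e[:,0]-rows[:,1],e[:,1]-rows[:,2]]
    q=least_squares(f,[0,-.01,.2,0]); 
    print("x0 y0(top face, +down) slope yaw",np.round(q.x,4),"tilt deg",round(np.degrees(np.arctan(q.x[2])),1),"rms px",round(np.sqrt(np.mean(q.fun**2)),2), o["score"])
    # handle end row
    ye=np.nonzero(b.any(1))[0].max(); x0,y0,k,yaw=q.x
    zs=np.linspace(-.06,.0,200); uv=proj(c,p+np.c_[x0+yaw*zs,y0+k*zs,zs]@R.T); i=np.argsort(uv[:,1]); print("end row",ye,"end z tool",round(np.interp(ye,uv[i,1],zs[i]),4))
    return q.x
if __name__=="__main__": tilt()
E
python3 tilt.py
```

```text
x0 y0(top face, +down) slope yaw [ 0.0008 -0.0027  0.218   0.    ] tilt deg 12.3 rms px 0.3 0.87
end row 479 end z tool -0.06
```

```bash
cat > headpos.py <<'E'
from h import *
import sys
def plane_pt(c,uv,p,az):
    d=np.linalg.inv(c["K"])@np.array([uv[0],uv[1],1.]); d=c["R"].T@d; o=-c["R"].T@c["t"]
    n=np.array([-np.sin(az),np.cos(az),0]); s=n@(p-o)/(n@d); X=o+s*d
    return X,(X-p)@np.array([np.cos(az),np.sin(az),0])
def head(cam,uvs):
    c=eyes.capture(cam); s=monitor.read_state(); R=np.array(s["eef_rot"]); az=np.arctan2(R[1,2],R[0,2]); p=np.array(s["tool_pos"])
    for uv in uvs:
        X,t=plane_pt(c,uv,p,az); print(cam,uv,np.round(X,4),"fwd",round(t,4),"dz from tcp",round(X[2]-p[2],4))
if __name__=="__main__":
    head("scene",[(268,216),(224,251)])
E
python3 headpos.py; python3 - <<'E'
from h import *
c=eyes.capture("scene"); cv2.imwrite("pics/s8.png",cv2.resize(c["color"][190:290,190:310],None,fx=6,fy=6,interpolation=cv2.INTER_CUBIC))
E
```

```text
scene (268, 216) [ 0.3898 -0.0395  0.078 ] fwd 0.1595 dz from tcp -0.0472
scene (224, 251) [ 0.4798 -0.1953  0.1267] fwd -0.0204 dz from tcp 0.0016
```

View pics/s8.png

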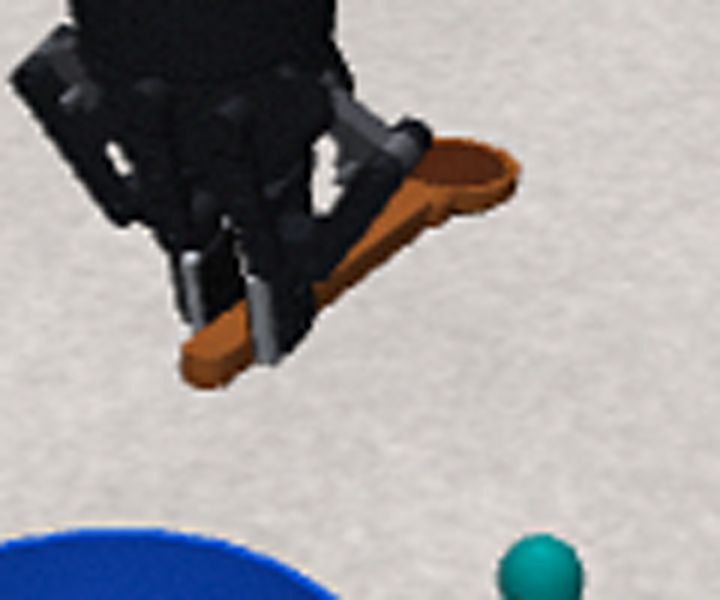

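```bash
python3 - <<'E'
from headpos import *
head("scene",[(222.0,247.0),(224,246),(276,217),(276.5,218.5),(267,217)])
E
```

```text
scene (222.0, 247.0) [ 0.4824 -0.1992  0.1409] fwd -0.0251 dz from tcp 0.0157
scene (224, 246) [ 0.4791 -0.1935  0.1378] fwd -0.0185 dz from tcp 0.0127
scene (276, 217) [ 0.3711 -0.0066  0.0473] fwd 0.1973 dz from tcp -0.0779
scene (276.5, 218.5) [ 0.37   -0.0047  0.0413] fwd 0.1995 dz from tcp -0.0839
scene (267, 217) [ 0.3927 -0.044   0.0792] fwd 0.1541 dz from tcp -0.046
```

Levering worked: the head now hangs roughly 16° down (12° from handle width, ~20° from the scene view, and the desk/rim geometry gives 16°). Next I go over the bowl with the head towards the robot.

```bash
python3 - <<'E'
from h import *
rel([.6253,-.3166,.13],162)
E
```

```text
tool [ 0.4698 -0.1774  0.1252] z az 120.03 t 8.6 grip 0.172 F [-0.   0.9 -0.2]
shift cm [  6.49  -0.53 -19.83] turn -0.7325
```

```bash
python3 -m crank '[[1,[1,-1,-4],-0.12],[1,[2.5,-1,-8],-0.26],[1,[4,-1,-12],-0.4],[1,[5.5,-0.8,-16],-0.54],[1,[6.5,-0.5,-19.8],-0.68],[1,[6.5,-0.5,-19.8],-0.732],[1,[6.5,-0.5,-19.8],-0.732]]' 60
python3 - <<'E'
from h import *
rel([.6253,-.3166,.13],162)
for n in ["scene","wrist"]:
    c=eyes.capture(n); cv2.imwrite(f"pics/{n}9.png",c["color"] if n=="wrist" else cv2.resize(c["color"][180:420,80:380],None,fx=2.5,fy=2.5))
E
python3 tilt.py
```

```text
t: 9.3
tool_pos: [0.6255, -0.3171, 0.1287]
eef_rot: [[0.311, -0.003, -0.95], [0.95, 0.002, 0.311], [0.001, -1.0, 0.003]]
wrist_force: [0.0, 1.7, -0.4]
grip_width: 0.163
tool [ 0.6255 -0.3171  0.1287] z az 161.86 t 9.3 grip 0.163 F [ 0.   1.7 -0.4]
shift cm [ 0.04 -0.13  0.03] turn -0.0024
x0 y0(top face, +down) slope yaw [ 0.0004  0.0056  0.0118 -0.0103] tilt deg 0.7 rms px 7.24 0.55
end row 458 end z tool -0.06
```

View pics/scene9.png

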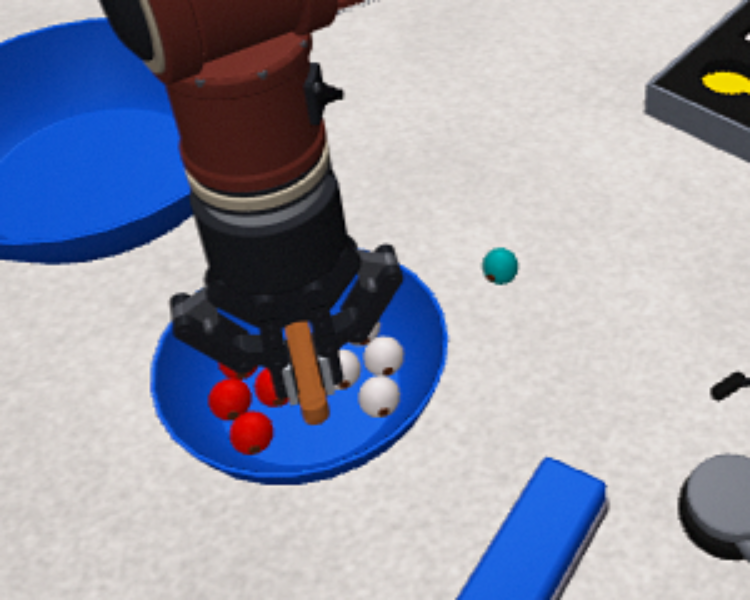

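View pics/wrist9.png

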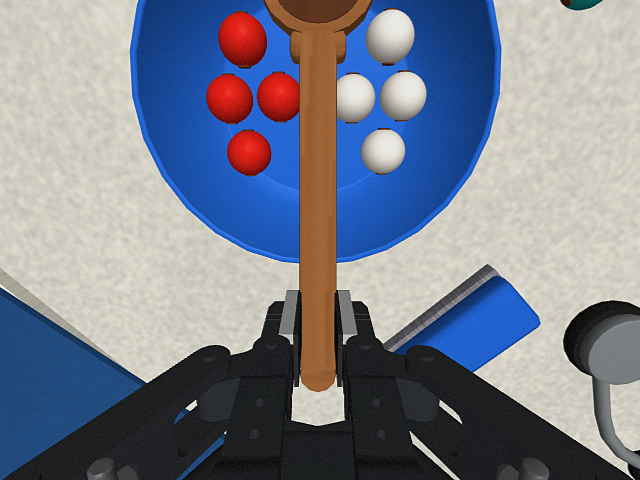

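```bash
cat > beads.py <<'E'
from h import *
C=np.array([.533,-.287]); F=np.array([-.952,.305]); L=np.array([-.305,-.952])
def beads(cam="wrist",col=None):
    c=eyes.capture(cam); im=c["color"]; hsv=cv2.cvtColor(im,cv2.COLOR_BGR2HSV)
    out={}
    for k,n in (("R","red1"),("W","white1")):
        l=[]
        for o in finder.trace(cam,n):
            if o["score"]<.3: continue
            ys,xs=np.nonzero(o["pixels"]); h,s,v=np.median(hsv[ys,xs],0)
            if k=="R" and not(s>150 and (h<8 or h>172)): continue
            if k=="W" and not(s<60): continue
            P=bp(c,[xs.mean(),ys.mean()],.023)[0,:2]; d=P-C
            if np.hypot(*d)<.1 and all(np.hypot(*(P-q))>.015 for q in l): l.append(P); print(k,round(o["score"],2),"px",int(xs.mean()),int(ys.mean()),"xy",np.round(P,3),"fwd,lat mm",np.round([d@F*1e3,d@L*1e3]),"n",len(xs))
        out[k]=np.array(l)
    D=np.hypot(*(out["R"][:,None]-out["W"][None]).transpose(2,0,1)); print("red min",np.round(D.min(1),3),"white min",np.round(D.min(0),3))
    return out
if __name__=="__main__":
    import sys; beads(sys.argv[1] if len(sys.argv)>1 else "wrist")
E
python3 beads.py; python3 - <<'E'
from h import *
from scipy.optimize import least_squares
c=eyes.capture("wrist")
hsv=cv2.cvtColor(c["color"],cv2.COLOR_BGR2HSV); b=((hsv[...,0]>105)&(hsv[...,0]<125)&(hsv[...,1]>150)).astype(np.uint8)
n,l,st,_=cv2.connectedComponentsWithStats(b); i=1+np.argmax([st[k,4]*(st[k,1]<50 and 100<st[k,0]<300) for k in range(1,n)])
pts=[]
for y in range(5,200,6):
    xs=np.nonzero(l[y]==i)[0]; pts+= [(xs.min(),y),(xs.max(),y)]
for x in list(range(200,296,6))+list(range(342,440,6)):
    ys=np.nonzero(l[:,x]==i)[0]; pts.append((x,ys.max()))
P=bp(c,pts,.055)[:,:2]
q=least_squares(lambda p:np.hypot(*(P-p[:2]).T)-p[2],[.533,-.287,.105],loss="soft_l1",f_scale=.002); print(q.x, np.std(q.fun))
E
```

```text
R 0.9 px 278 96 xy [ 0.527 -0.31 ] fwd,lat mm [-2. 24.] n 1716
R 0.89 px 248 151 xy [ 0.554 -0.342] fwd,lat mm [-37.  46.] n 1590
R 0.78 px 242 39 xy [ 0.489 -0.32 ] fwd,lat mm [32. 45.] n 2101
R 0.69 px 229 98 xy [ 0.518 -0.341] fwd,lat mm [-3. 56.] n 1825
W 0.97 px 401 95 xy [ 0.552 -0.233] fwd,lat mm [ -1. -57.] n 1772
W 0.91 px 381 150 xy [ 0.582 -0.255] fwd,lat mm [-36. -46.] n 1590
W 0.75 px 353 97 xy [ 0.543 -0.263] fwd,lat mm [ -2. -26.] n 1543
W 0.63 px 388 36 xy [ 0.516 -0.233] fwd,lat mm [ 33. -46.] n 2188
red min [0.049 0.079 0.079 0.082] white min [0.081 0.078 0.049 0.078]Traceback (most recent call last):
  File "<stdin>", line 10, in <module>
    return umr_maximum(a, axis, None, out, keepdims, initial, where)
ValueError: zero-size array to reduction operation maximum which has no identity
```

The view confirms the layout: head over (318,20) between reds (229–278, 39–151) and whites (353–401, 36–150), so the central gap is free. Lowering the head there.

```bash
python3 -m crank '[[1,[0,2,0],0],[1,[0,4,0],0],[1,[0,5.5,0],0],[1,[0,6.2,0],0],[1,[0,6.2,0],0]]' 60
python3 - <<'E'
from h import *
rel([.6253,-.3166,.065],162)
for n in ["scene","wrist"]:
    c=eyes.capture(n); cv2.imwrite(f"pics/{n}10.png",c["color"] if n=="wrist" else cv2.resize(c["color"][180:420,80:380],None,fx=2.5,fy=2.5))
E
```

```text
t: 10.2
tool_pos: [0.6253, -0.3163, 0.0682]
eef_rot: [[0.309, -0.002, -0.951], [0.951, 0.001, 0.309], [0.0, -1.0, 0.002]]
wrist_force: [0.1, 0.4, -0.5]
grip_width: 0.165
tool [ 0.6253 -0.3163  0.0682] z az 161.97 t 10.2 grip 0.165 F [ 0.1  0.4 -0.5]
shift cm [-0.03  0.32 -0.01] turn -0.0005
```

View pics/scene10.png

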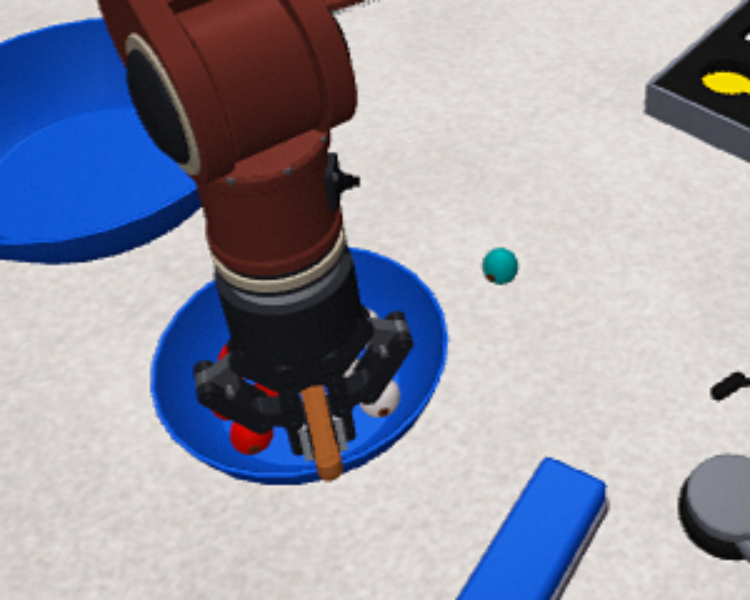

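View pics/wrist10.png

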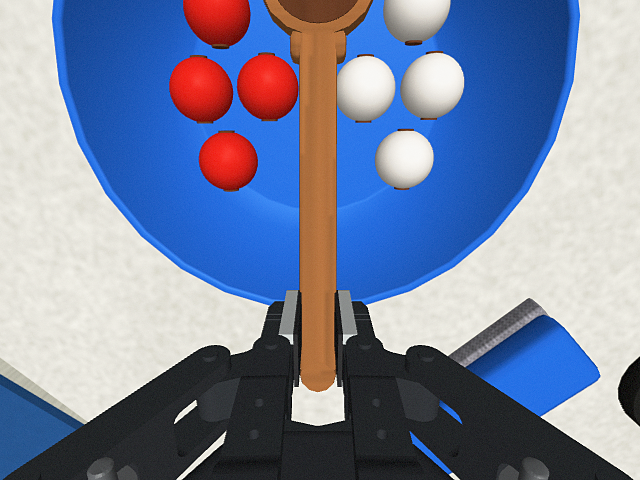

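```bash
python3 -m crank '[[1,[0,0.3,0.3],0],[1,[0,0.6,0.3],0],[1,[0,0.8,0.3],0],[1,[0,0.8,0.3],0]]' 60
python3 -c "
from h import *
rel([.6253,-.3166,.065],162)"
```

```text
t: 10.7
tool_pos: [0.6229, -0.3156, 0.061]
eef_rot: [[0.31, -0.001, -0.951], [0.951, 0.0, 0.31], [-0.0, -1.0, 0.001]]
wrist_force: [-0.4, 0.3, -0.5]
grip_width: 0.161
tool [ 0.6229 -0.3156  0.061 ] z az 161.96 t 10.7 grip 0.161 F [-0.4  0.3 -0.5]
shift cm [-0.02 -0.4  -0.26] turn -0.0006
```

```bash
python3 -m crank '[[1,[-0.8,0,0],0],[1,[-1.6,0,0],0],[1,[-2.4,0,0],0],[1,[-3.2,0,0],0],[1,[-4,0,0],0],[1,[-4,0,0],0]]' 60
python3 - <<'E'
from h import *
rel([.6253,-.3166,.065],162)
for n in ["scene","wrist"]:
    c=eyes.capture(n); cv2.imwrite(f"pics/{n}11.png",c["color"] if n=="wrist" else cv2.resize(c["color"][180:420,80:380],None,fx=2.5,fy=2.5))
E
```

```text
t: 11.3
tool_pos: [0.6126, -0.3547, 0.0627]
eef_rot: [[0.313, 0.005, -0.95], [0.95, 0.0, 0.313], [0.002, -1.0, -0.005]]
wrist_force: [4.7, 1.1, 3.5]
grip_width: 0.163
tool [ 0.6126 -0.3547  0.0627] z az 161.78 t 11.3 grip 0.163 F [4.7 1.1 3.5]
shift cm [ 4.02 -0.22 -0.02] turn -0.0038
```

View pics/wrist11.png

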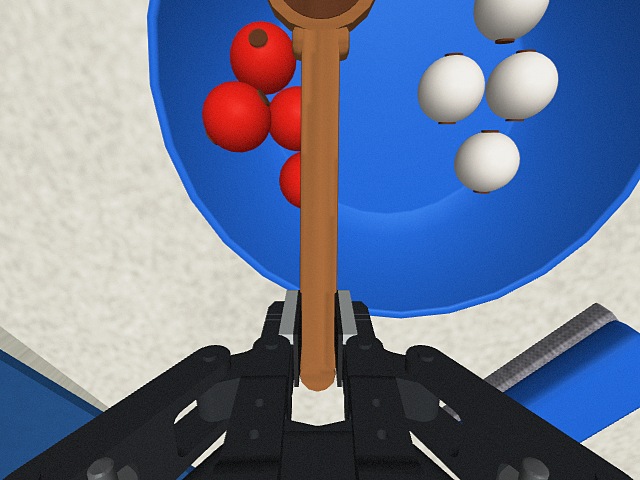

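```bash
python3 -m crank '[[1,[1,0,0],0],[1,[2,0,0],0],[1,[3,0,0],0],[1,[4,0,0],0],[1,[5,0,0],0],[1,[6,0,0],0],[1,[7,0,0],0],[1,[8,0,0],0],[1,[8,0,0],0]]' 60
python3 - <<'E'
from h import *
rel([.6253,-.3166,.065],162)
for n in ["wrist"]:
    c=eyes.capture(n); cv2.imwrite(f"pics/{n}12.png",c["color"] if n=="wrist" else cv2.resize(c["color"][180:420,80:380],None,fx=2.5,fy=2.5))
E
python3 beads.py
```

```text
t: 12.3
tool_pos: [0.6379, -0.2772, 0.0631]
eef_rot: [[0.307, 0.005, -0.952], [0.952, -0.002, 0.307], [-0.001, -1.0, -0.005]]
wrist_force: [3.6, -3.6, 4.9]
grip_width: 0.165
tool [ 0.6379 -0.2772  0.0631] z az 162.12 t 12.3 grip 0.165 F [ 3.6 -3.6  4.9]
shift cm [-4.13 -0.19 -0.01] turn 0.0021
R 0.97 px 150 114 xy [ 0.534 -0.329] fwd,lat mm [-14.  39.] n 3454
R 0.9 px 215 127 xy [ 0.549 -0.301] fwd,lat mm [-20.   8.] n 3180
R 0.73 px 154 182 xy [ 0.565 -0.341] fwd,lat mm [-47.  42.] n 2990
R 0.56 px 125 41 xy [ 0.502 -0.325] fwd,lat mm [18. 46.] n 4354
W 0.93 px 319 184 xy [ 0.591 -0.261] fwd,lat mm [-48. -42.] n 686
W 0.67 px 361 67 xy [ 0.546 -0.226] fwd,lat mm [  6. -62.] n 2988
W 0.59 px 369 132 xy [ 0.575 -0.23 ] fwd,lat mm [-22. -67.] n 3342
W 0.59 px 289 121 xy [ 0.558 -0.266] fwd,lat mm [-17. -28.] n 830
red min [0.067 0.036 0.076 0.081] white min [0.058 0.075 0.075 0.036]
```

View pics/wrist12.png

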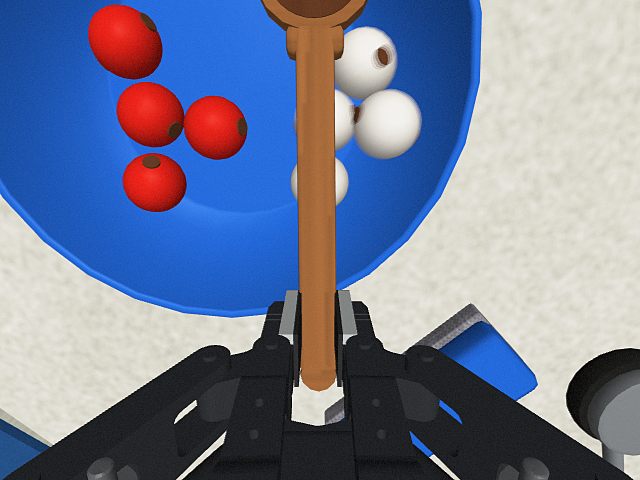

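```bash
python3 -m crank '[[1,[0,-0.2,-0.7],0],[1,[0,-0.3,-1.4],0],[1,[0,-0.4,-2.1],0],[1,[0,-0.4,-2.5],0],[1,[-0.8,-0.4,-2.2],0],[1,[-1.8,-0.4,-1.8],0],[1,[-2.8,-0.3,-1.8],0],[1,[-3.8,-0.3,-1.8],0],[1,[-4.8,-0.3,-1.8],0],[1,[-5.8,-0.3,-1.8],0],[1,[-6.8,-0.3,-1.8],0],[1,[-7.6,-0.3,-1.8],0],[1,[-8.2,-0.3,-2.0],0],[1,[-8.4,-0.4,-2.6],0],[1,[-8.4,-0.5,-3.0],0],[1,[-8.4,-0.5,-3.0],0]]' 60
python3 - <<'E'
from h import *
rel([.6253,-.3166,.065],162)
for n in ["wrist"]:
    c=eyes.capture(n); cv2.imwrite(f"pics/{n}13.png",c["color"] if n=="wrist" else cv2.resize(c["color"][180:420,80:380],None,fx=2.5,fy=2.5))
E
python3 beads.py
```

```text
t: 14.1
tool_pos: [0.6397, -0.3663, 0.0674]
eef_rot: [[0.309, 0.003, -0.951], [0.951, -0.0, 0.309], [0.001, -1.0, -0.003]]
wrist_force: [-1.1, 1.2, 5.1]
grip_width: 0.165
tool [ 0.6397 -0.3663  0.0674] z az 162.01 t 14.1 grip 0.165 F [-1.1  1.2  5.1]
shift cm [4.28 0.24 2.9 ] turn 0.0002
R 0.87 px 395 102 xy [ 0.567 -0.302] fwd,lat mm [-37.   4.] n 3159
R 0.82 px 237 29 xy [ 0.514 -0.364] fwd,lat mm [-5. 79.] n 3989
R 0.67 px 245 100 xy [ 0.544 -0.372] fwd,lat mm [-36.  78.] n 4393
W 0.83 px 429 153 xy [ 0.596 -0.292] fwd,lat mm [-62. -15.] n 2874
W 0.79 px 499 42 xy [ 0.557 -0.25 ] fwd,lat mm [-11. -43.] n 4013
W 0.77 px 477 109 xy [ 0.583 -0.264] fwd,lat mm [-41. -37.] n 3278
W 0.77 px 282 74 xy [ 0.538 -0.35 ] fwd,lat mm [-24.  59.] n 1715
red min [0.031 0.028 0.022] white min [0.031 0.053 0.041 0.022]
```

View pics/wrist13.png

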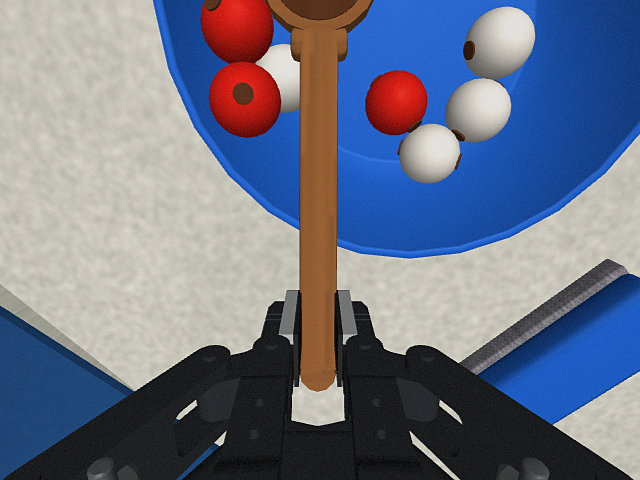

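Now one white (282,74) lies among the reds, and a red (395,102) among the whites. One red is hidden under the spoon. Continuing with the next strokes.

```bash
python3 -m crank '[[1,[0,0,0.6],0],[1,[0.6,0.1,1.2],0],[1,[1.6,0.1,1.2],0],[1,[2.6,0.1,1.2],0],[1,[3.6,0.1,1.2],0],[1,[4.6,0.1,1.2],0],[1,[5.6,0.1,1.2],0],[1,[6.6,0.1,1.2],0],[1,[7.4,0.1,1.2],0],[1,[7.4,0.1,1.2],0]]' 60
python3 - <<'E'
from h import *
rel([.6253,-.3166,.065],162)
for n in ["wrist"]:
    c=eyes.capture(n); cv2.imwrite(f"pics/{n}14.png",c["color"] if n=="wrist" else cv2.resize(c["color"][180:420,80:380],None,fx=2.5,fy=2.5))
E
python3 beads.py
```

```text
t: 15.3
tool_pos: [0.6504, -0.2901, 0.0656]
eef_rot: [[0.307, 0.001, -0.952], [0.952, 0.002, 0.307], [0.002, -1.0, -0.0]]
wrist_force: [-0.3, 1.0, 0.8]
grip_width: 0.167
tool [ 0.6504 -0.2901  0.0656] z az 162.12 t 15.3 grip 0.167 F [-0.3  1.   0.8]
shift cm [-3.29  0.05  1.57] turn 0.0021
R 0.92 px 236 148 xy [ 0.574 -0.309] fwd,lat mm [-46.   9.] n 2873
R 0.82 px 183 4 xy [ 0.508 -0.309] fwd,lat mm [17. 28.] n 437
R 0.69 px 163 44 xy [ 0.52  -0.324] fwd,lat mm [ 1. 39.] n 3938
R 0.68 px 293 109 xy [ 0.565 -0.276] fwd,lat mm [-27. -20.] n 876
W 0.9 px 182 112 xy [ 0.55  -0.328] fwd,lat mm [-28.  34.] n 3271
W 0.84 px 371 72 xy [ 0.561 -0.235] fwd,lat mm [-11. -58.] n 3380
W 0.58 px 281 179 xy [ 0.595 -0.293] fwd,lat mm [-61. -13.] n 1876
W 0.57 px 356 157 xy [ 0.597 -0.253] fwd,lat mm [-50. -52.] n 2367
red min [0.027 0.046 0.03  0.035] white min [0.03  0.041 0.027 0.039]
```

View pics/wrist14.png

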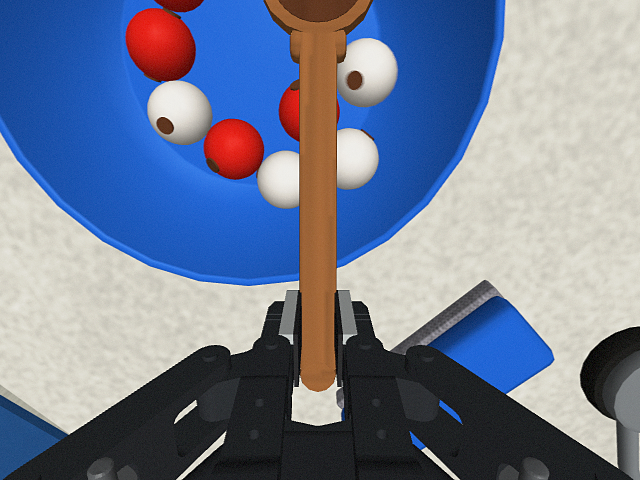

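Now well mixed: every red has a white within 46 mm and vice versa. I'll do the last red/white pass along the free front (no beads there) to keep that.

```bash
python3 -m crank '[[1,[0,-0.1,0.8],0],[1,[0,-0.2,1.6],0],[1,[-0.4,-0.2,2.4],0],[1,[-1.2,-0.2,2.7],0],[1,[-2.2,-0.2,2.7],0],[1,[-3.2,-0.2,2.7],0],[1,[-4.2,-0.2,2.7],0],[1,[-5.2,-0.2,2.7],0],[1,[-5.4,-0.2,2.7],0],[1,[-5.4,-0.2,2.7],0],[1,[-5.4,-0.2,2.7],0]]' 60
python3 - <<'E'
from h import *
from beads import *
rel([.6253,-.3166,.065],162)
s=monitor.read_state(); d=np.array(s["tool_pos"])[:2]-C; print("head fwd lat", d@F+.137, d@L)
c=eyes.capture("wrist"); cv2.imwrite(f"pics/wrist15.png",c["color"])
beads()
E
```

```text
t: 16.6
tool_pos: [0.6076, -0.335, 0.0675]
eef_rot: [[0.309, 0.001, -0.951], [0.951, 0.0, 0.309], [0.001, -1.0, -0.001]]
wrist_force: [0.3, -0.0, 0.6]
grip_width: 0.166
tool [ 0.6076 -0.335   0.0675] z az 162.02 t 16.6 grip 0.166 F [ 0.3 -0.   0.6]
shift cm [ 2.3   0.25 -1.12] turn 0.0004
head fwd lat 0.05133968475507866 0.022942986249333257
R 0.68 px 393 112 xy [ 0.539 -0.273] fwd,lat mm [ -2. -16.] n 3081
R 0.61 px 267 117 xy [ 0.522 -0.333] fwd,lat mm [-4. 47.] n 3062
R 0.6 px 251 51 xy [ 0.492 -0.33 ] fwd,lat mm [26. 53.] n 3675
R 0.6 px 351 200 xy [ 0.575 -0.305] fwd,lat mm [-46.   4.] n 1581
W 0.89 px 478 132 xy [ 0.562 -0.235] fwd,lat mm [-11. -59.] n 3100
W 0.87 px 389 228 xy [ 0.597 -0.289] fwd,lat mm [-62. -17.] n 2362
W 0.68 px 283 173 xy [ 0.551 -0.334] fwd,lat mm [-31.  40.] n 1586
W 0.6 px 424 180 xy [ 0.577 -0.265] fwd,lat mm [-35. -34.] n 2733
red min [0.038 0.029 0.059 0.026] white min [0.044 0.026 0.029 0.038]
```

View pics/wrist15.png

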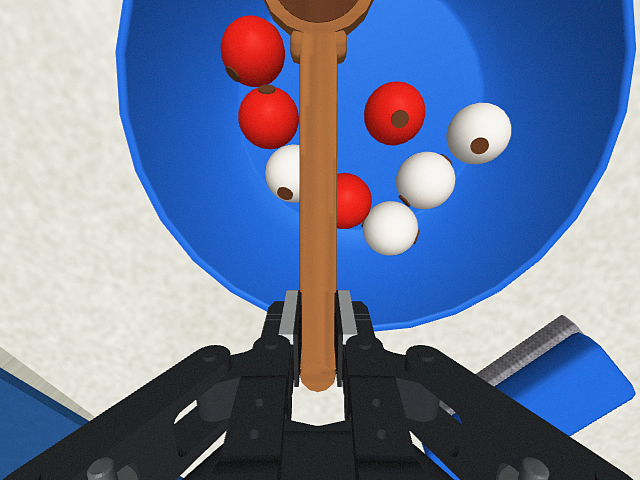

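```bash
python3 -m crank '[[1,[0,0.3,0],0],[1,[0,0.6,0],0],[1,[0,0.6,0],0],[1,[0.8,0.6,0],0],[1,[1.8,0.6,0],0],[1,[2.8,0.6,0],0],[1,[3.8,0.6,0],0],[1,[4.6,0.6,0],0],[1,[4.6,0.6,0],0],[1,[4.6,0.6,0],0]]' 60
python3 - <<'E'
from h import *
from beads import *
rel([.6253,-.3166,.065],162)
s=monitor.read_state(); d=np.array(s["tool_pos"])[:2]-C; print("head fwd lat", d@F+.137, d@L)
for n in ["scene","wrist"]:
    c=eyes.capture(n); cv2.imwrite(f"pics/{n}16.png",c["color"] if n=="wrist" else cv2.resize(c["color"][180:420,80:380],None,fx=2.5,fy=2.5))
beads()
E
```

```text
t: 17.8
tool_pos: [0.6222, -0.2918, 0.0621]
eef_rot: [[0.309, 0.001, -0.951], [0.951, -0.002, 0.309], [-0.001, -1.0, -0.002]]
wrist_force: [3.6, -3.7, 4.7]
grip_width: 0.164
tool [ 0.6222 -0.2918  0.0621] z az 162.02 t 17.8 grip 0.164 F [ 3.6 -3.7  4.7]
shift cm [-2.26 -0.28 -1.06] turn 0.0003
head fwd lat 0.05061756687325998 -0.022584355894508686
R 0.93 px 349 118 xy [ 0.55  -0.252] fwd,lat mm [ -5. -38.] n 1678
R 0.86 px 171 115 xy [ 0.522 -0.333] fwd,lat mm [-3. 47.] n 3370
R 0.56 px 255 201 xy [ 0.574 -0.31 ] fwd,lat mm [-46.   9.] n 2694
W 0.92 px 348 182 xy [ 0.579 -0.261] fwd,lat mm [-36. -39.] n 1474
W 0.83 px 289 230 xy [ 0.594 -0.298] fwd,lat mm [-61.  -8.] n 739
W 0.7 px 202 173 xy [ 0.552 -0.33 ] fwd,lat mm [-31.  35.] n 2919
W 0.62 px 389 150 xy [ 0.57  -0.237] fwd,lat mm [-21. -59.] n 3000
red min [0.025 0.03  0.023] white min [0.031 0.023 0.03  0.025]
```

View pics/wrist16.png

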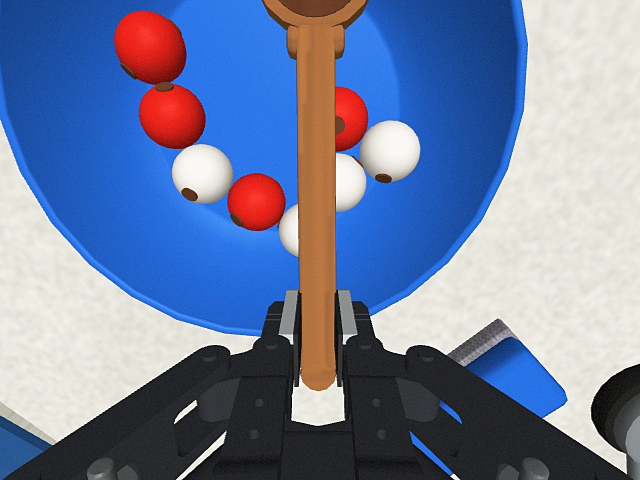

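View pics/scene16.png

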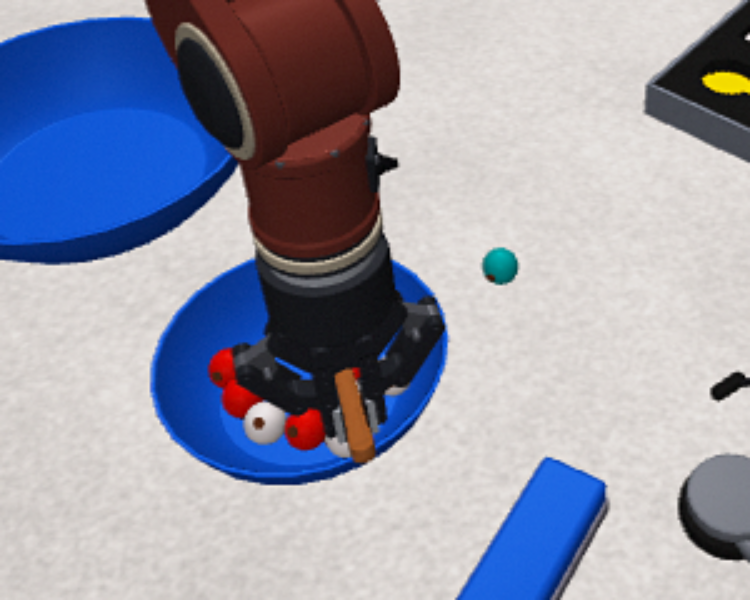

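Spoon touches the bowl on the white side (≈7 N contact, so it is low) and the beads are mixed. Lifting straight out, then back to the free spot by the tray to lay it down.

```bash
python3 -m crank '[[1,[0,-1,0],0],[1,[0,-2.5,0],0],[1,[0,-5,0],0],[1,[0,-9,0],0],[1,[4,-9,2],0],[1,[8,-9,4],0],[1,[12,-9,6],0],[1,[16,-9,8],0],[1,[20,-9,10],0],[1,[23.5,-9,12.2],0],[1,[23.5,-9,12.2],0],[1,[23.5,-9,12.2],0]]' 60
python3 - <<'E'
from h import *
from beads import *
rel([.579,-.031,.05],162)
for n in ["top","wrist"]:
    c=eyes.capture(n); cv2.imwrite(f"pics/{n}17.png",c["color"] if n=="wrist" else cv2.resize(c["color"][130:330,320:560],None,fx=3,fy=3))
beads("top")
E
```

```text
t: 19.25
tool_pos: [0.5765, -0.0287, 0.1514]
eef_rot: [[0.306, -0.003, -0.952], [0.952, 0.0, 0.306], [-0.001, -1.0, 0.003]]
wrist_force: [-0.0, -0.7, -0.4]
grip_width: 0.166
tool [ 0.5765 -0.0287  0.1514] z az 162.17 t 19.25 grip 0.166 F [-0.  -0.7 -0.4]
shift cm [-0.13 10.14 -0.34] turn 0.0029
R 0.53 px 442 221 xy [ 0.575 -0.31 ] fwd,lat mm [-47.   9.] n 106
W 0.6 px 433 211 xy [ 0.597 -0.29 ] fwd,lat mm [-62. -16.] n 127
red min [0.03] white min [0.03]
```

View pics/top17.png

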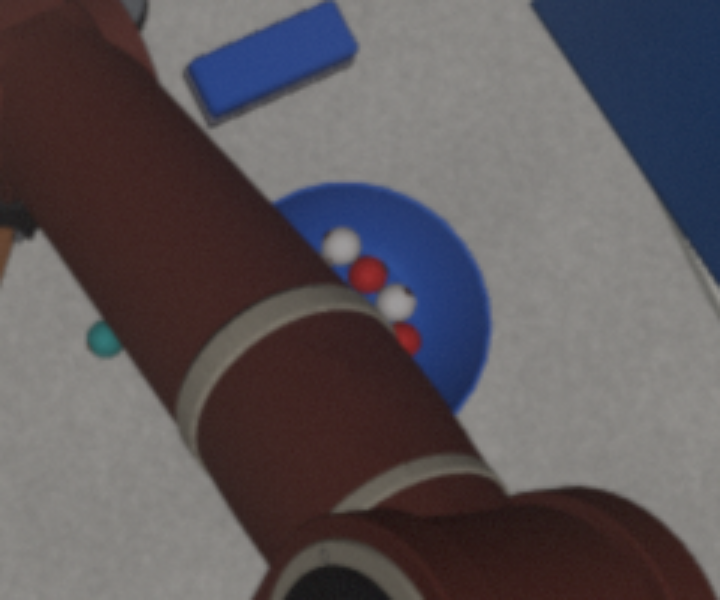

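View pics/wrist17.png

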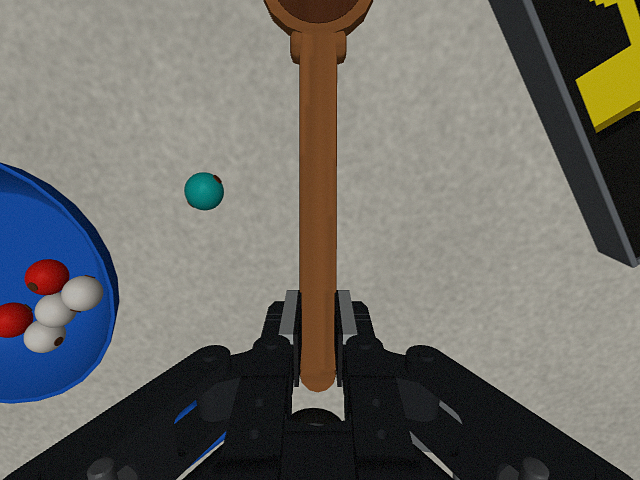

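```bash
python3 -m crank '[[1,[0,3,0],0],[1,[0,6,0],0],[1,[0,9,0],0],[1,[0,10,0],0],[1,[0,11,0],0],[1,[0,12,0],0],[1,[0,13,0],0],[1,[0,14,0],0],[1,[0,14.6,0],0],[1,[0,14.6,0],0]]' 20
python3 tilt.py
python3 -m crank '[[0.8,[0,0,0],0],[0.5,[0,0,0],0],[0.4,[0,0,0],0],[0.4,[0,0,0],0],[0.4,[0,0,0],0],[0.4,[0,0,0],0],[0.4,[0,-2,0],0],[0.4,[0,-6,0],0],[0.4,[0,-11,0],0],[0.4,[0,-16,0],0],[0.4,[0,-16,0],0],[0.4,[0,-16,0],0]]' 20
python3 - <<'E'
from h import *
from beads import *
rel([.579,-.031,.05],162)
for n in ["scene","wrist"]:
    c=eyes.capture(n); cv2.imwrite(f"pics/{n}18.png",c["color"])
beads("scene")
E
```

```text
t: 20.5
tool_pos: [0.5777, -0.0306, 0.0046]
eef_rot: [[0.31, -0.001, -0.951], [0.951, 0.0, 0.31], [-0.0, -1.0, 0.001]]
wrist_force: [0.6, -0.6, 2.1]
grip_width: 0.164
x0 y0(top face, +down) slope yaw [ 0.0003 -0.0057  0.0145  0.0055] tilt deg 0.8 rms px 0.28 0.88
end row 470 end z tool -0.06
t: 21.8
tool_pos: [0.5787, -0.0307, 0.1667]
eef_rot: [[0.31, 0.003, -0.951], [0.951, -0.001, 0.31], [0.0, -1.0, -0.003]]
wrist_force: [-0.3, -0.6, -0.4]
grip_width: 0.601
tool [ 0.5787 -0.0307  0.1667] z az 161.95 t 21.8 grip 0.601 F [-0.3 -0.6 -0.4]
shift cm [-0.02 11.67 -0.  ] turn -0.0009
R 0.65 px 220 326 xy [ 0.55  -0.257] fwd,lat mm [ -7. -34.] n 186
R 0.65 px 176 337 xy [ 0.525 -0.332] fwd,lat mm [-6. 45.] n 233
R 0.62 px 201 350 xy [ 0.578 -0.309] fwd,lat mm [-49.   8.] n 228
R 0.48 px 170 325 xy [ 0.494 -0.328] fwd,lat mm [25. 51.] n 178
W 0.76 px 224 339 xy [ 0.581 -0.265] fwd,lat mm [-39. -35.] n 217
W 0.73 px 185 349 xy [ 0.558 -0.33 ] fwd,lat mm [-37.  33.] n 205
W 0.59 px 218 354 xy [ 0.601 -0.29 ] fwd,lat mm [-66. -18.] n 238
W 0.53 px 236 329 xy [ 0.574 -0.237] fwd,lat mm [-24. -61.] n 204
red min [0.032 0.033 0.029 0.064] white min [0.032 0.029 0.031 0.032]
```

View pics/scene18.png

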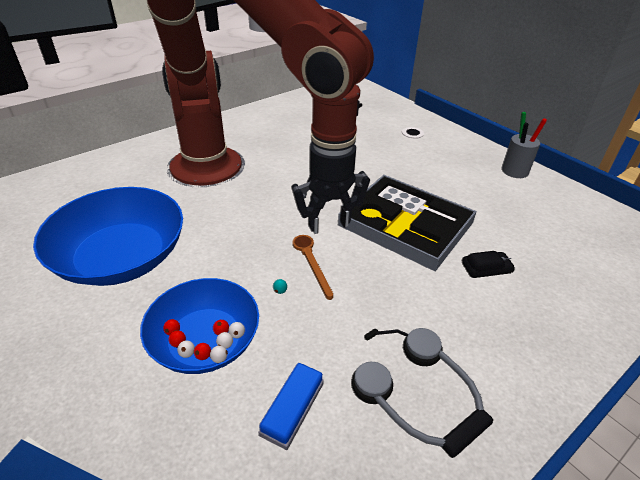

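View pics/wrist18.png

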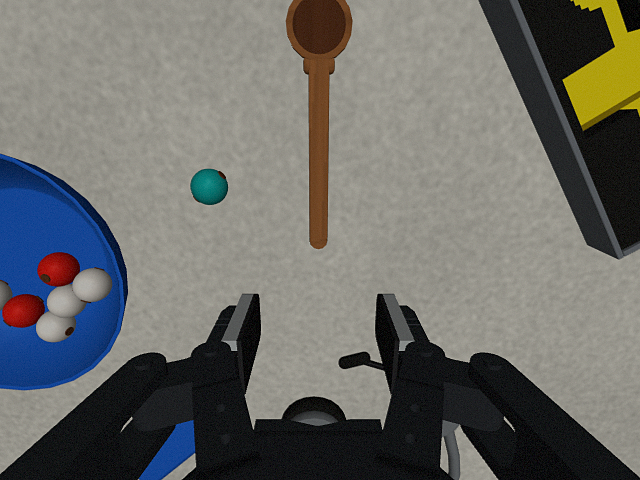

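```bash
python3 - <<'E'
from h import *
c,o,P,m,a,s=axes_fit("wrist","spoon",0.010)
if a[0]>0: a=-a; s=-s
ys,xs=np.nonzero(o["pixels"]); H=bp(c,np.c_[xs,ys],0.012)[:,:2]
lo=H[((H-m)@a)<s.min()+.13]; w,v=np.linalg.eigh(np.cov((lo-lo.mean(0)).T)); b=v[:,1]; b=b*np.sign(b@a)
end=lo.mean(0)+b*(((lo-lo.mean(0))@b).min())
print(o["score"],"len",np.ptp(s),"az",np.degrees(np.arctan2(a[1],a[0])),np.degrees(np.arctan2(b[1],b[0])),"end",end,"mid from end",end+b*.1,"ext mid",m+a*(s.max()+s.min())/2)
# tray: paddle etc from top
c=eyes.capture("top"); im=c["color"]; hsv=cv2.cvtColor(im,cv2.COLOR_BGR2HSV)
cv2.imwrite("pics/top19.png",cv2.resize(im[160:320,110:270],None,fx=3.75,fy=3.75,interpolation=cv2.INTER_CUBIC))
rel([.50,.19,.28],195)
E
```

```text
0.6 len 0.19137919190435349 az 161.7294168535096 161.6088708018988 end [ 0.60362155 -0.03925176] mid from end [ 0.50872906 -0.00770154] ext mid [ 0.51349304 -0.00936541]
tool [ 0.5777 -0.0306  0.1644] z az 161.98 t 22.2 grip 0.598 F [0.4 0.5 0.3]
shift cm [ 18.57 -11.54  14.24] turn -0.5764
```

View pics/top19.png

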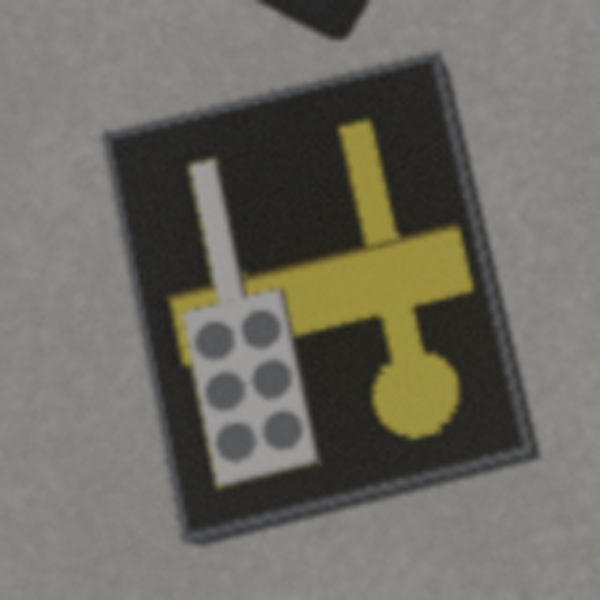

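```bash
python3 - <<'E'
from h import *
rel([.617,.231,.18],195)
E

```

```text
tool [ 0.5777 -0.0306  0.1644] z az 161.98 t 22.2 grip 0.598 F [0.4 0.5 0.3]
shift cm [26.1  -1.56  4.36] turn -0.5764
```

```bash
python3 -m crank '[[0.4,[4,-1.6,1],-0.12],[0.4,[8.5,-1.6,2],-0.24],[0.4,[13,-1.6,2.5],-0.36],[0.4,[17.5,-1.6,3],-0.48],[0.4,[22,-1.6,4],-0.577],[0.4,[26.1,-1.6,4.4],-0.577],[0.4,[26.1,-1.6,4.4],-0.577],[0.4,[26.1,-1.6,4.4],-0.577]]'
python3 - <<'E'
from h import *
rel([.617,.231,.18],195)
c=eyes.capture("wrist"); cv2.imwrite("pics/w20.png",c["color"]); np.savez("w20.npz",**c)
E
```

```text
t: 23.0
tool_pos: [0.6165, 0.2324, 0.1806]
eef_rot: [[-0.262, -0.001, -0.965], [0.965, -0.0, -0.262], [0.0, -1.0, 0.001]]
wrist_force: [0.4, -1.3, -1.0]
grip_width: 0.599
tool [0.6165 0.2324 0.1806] z az -164.82 t 23.0 grip 0.599 F [ 0.4 -1.3 -1. ]
shift cm [-0.15  0.06 -0.01] turn 0.0031
```

View pics/w20.png

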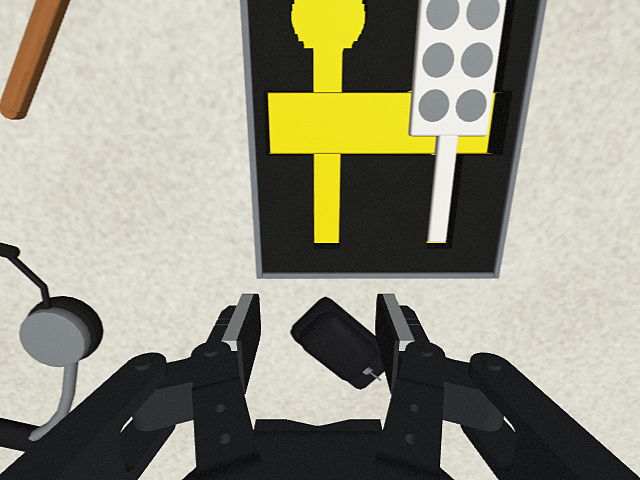

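```bash
cat > trayfit.py <<'E'
from h import *
from scipy.optimize import minimize
def inside(q):  # spoon pocket or trough opening, tray frame (m)
    x,y=q[...,0],q[...,1]; yy=y+.045
    tr=(np.abs(x)<.024)&(np.abs(y)<.094)
    pk=((x>-.075)&(x<.103)&(np.abs(yy)<.011))|(np.hypot(x+.075,yy)<.0275)
    return tr,pk
def render(c,p,uv):
    X0=bp(c,uv,.034)[:,:2]; X1=bp(c,uv,.018)[:,:2]; X2=bp(c,uv,.006)[:,:2]
    ca,sa=np.cos(p[2]),np.sin(p[2]); A=np.array([[ca,sa],[-sa,ca]])
    t=lambda X:(X-p[:2])@A.T
    a=inside(t(X0)); b=inside(t(X1)); d=inside(t(X2))
    return (a[0]|a[1])&((b[1]&~b[0])|(d[0]))
def fit(c,p0,box,paddle=True,it=3):
    im=c["color"]; hsv=cv2.cvtColor(im,cv2.COLOR_BGR2HSV); ye=(hsv[...,0]>22)&(hsv[...,0]<36)&(hsv[...,1]>130)&(hsv[...,2]>70)
    u0,v0,u1,v1=box; gu,gv=np.meshgrid(np.arange(u0,u1,1.),np.arange(v0,v1,1.)); uv=np.c_[gu.ravel(),gv.ravel()]
    Y=ye[v0:v1,u0:u1].astype(np.float32); Yb=cv2.GaussianBlur(Y,(0,0),2)
    # only consider pixels with tray y < +0.015 (paddle plate beyond)
    def cost(p):
        M=render(c,p,uv).reshape(Y.shape).astype(np.float32); Mb=cv2.GaussianBlur(M,(0,0),2)
        ca,sa=np.cos(p0[2]),np.sin(p0[2]); q=(bp(c,uv,.03)[:,:2]-p0[:2])@np.array([[ca,-sa],[sa,ca]]); w=(q[:,1]<.012).reshape(Y.shape)
        return float((((Mb-Yb)**2)*w).sum())
    p=np.array(p0,float)
    for k in range(it):
        r_=minimize(cost,p,method="Nelder-Mead",options=dict(initial_simplex=p+np.vstack([np.zeros(3),np.diag([.006,.006,.03])/(k+1)]),xatol=1e-5,fatol=.1)); p=r_.x
    return p,r_.fun,cost
if __name__=="__main__":
    c=dict(np.load("w20.npz"))
    p,f,cost=fit(c,[.528,.254,np.radians(15)],(240,0,420,285)); 
    def rep(n,p): 
        ca,sa=np.cos(p[2]),np.sin(p[2]); print(n,"tray",np.round(p[:2],4),"yaw deg",round(np.degrees(p[2]),2),"pocket",np.round([p[0]+.045*sa,p[1]-.045*ca],4),"cost",f)
    rep("wrist",p)
    M=render(c,p,np.c_[[g.ravel() for g in np.meshgrid(np.arange(640.),np.arange(480.))]].T).reshape(480,640).astype(np.uint8)
    im=c["color"].copy(); cn=cv2.findContours(M,cv2.RETR_LIST,cv2.CHAIN_APPROX_NONE)[0]; cv2.drawContours(im,cn,-1,(0,0,255),1); cv2.imwrite("pics/w20fit.png",im[0:300,220:520].repeat(2,0).repeat(2,1))
    c2=eyes.capture("top"); p2,f,_=fit(c2,p,(140,170,260,310)); rep("top",p2)
    c3=eyes.capture("scene"); p3,f,_=fit(c3,p,(330,170,480,275)); rep("scene",p3)
E
python3 trayfit.py
```

```text
wrist tray [0.5274 0.2628] yaw deg 15.22 pocket [0.5392 0.2193] cost 60.860694885253906
top tray [0.5269 0.2652] yaw deg 15.66 pocket [0.539  0.2218] cost 70.54732513427734
scene tray [0.53  0.263] yaw deg 16.38 pocket [0.5427 0.2198] cost 19.2805118560791
```

View pics/w20fit.png

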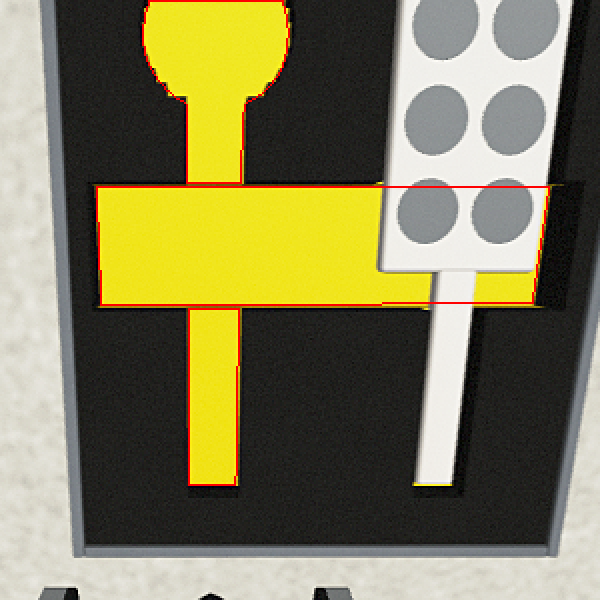

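The fit (red outline) lies on the yellow pocket and trough edges, so the pocket is at (0.539, 0.219), yaw 15.2°. The top and scene fits agree within 2.5–3.5 mm. Back to the spoon to re-measure and take it by the middle.

```bash
python3 -c "
from h import *
rel([.595,-.036,.17],161.7)"
```

```text
tool [0.6176 0.2287 0.1809] z az -165.13 t 23.15 grip 0.601 F [-0.5  0.1  0.3]
shift cm [-25.     1.14   8.97] turn 0.5789
```

```bash
python3 - <<'E'
from h import *
for i in range(6):
    c=eyes.capture("wrist"); s=monitor.read_state(); o=-c["R"].T@c["t"]
    print(np.round(s["tool_pos"],4),np.round(o,4), s["t"])
np.savez("w21.npz",**c)
from trayfit import fit
p,f,_=fit(c,[.5274,.2628,.2656],(240,0,420,285)); print(p,np.degrees(p[2]),f,"pocket",p[0]+.045*np.sin(p[2]),p[1]-.045*np.cos(p[2]))
E
```

```text
[0.6177 0.2287 0.181 ] [0.5395 0.2088 0.3232] 23.2
[0.6176 0.2289 0.1812] [0.5395 0.2088 0.3234] 23.25
[0.6176 0.2292 0.1813] [0.5394 0.2089 0.3235] 23.3
[0.6175 0.2296 0.1814] [0.5394 0.2092 0.3237] 23.35
[0.6174 0.23   0.1815] [0.5393 0.2094 0.3237] 23.4
[0.6173 0.2303 0.1815] [0.5392 0.2097 0.3238] 23.45
[0.52712347 0.26357023 0.26397224] 15.124495209119315 60.932334899902344 pocket 0.5388647446328825 0.22012897314138474
```

```bash
python3 -m crank '[[0.4,[-4,0,2],0.12],[0.4,[-8.5,0.4,4],0.24],[0.4,[-13,0.8,6],0.36],[0.4,[-17.5,1.1,8],0.48],[0.4,[-22,1.1,9],0.579],[0.4,[-25.1,1.1,9],0.579],[0.4,[-25.1,1.1,9],0.579],[0.4,[-25.1,1.1,9],0.579],[0.4,[-25.1,1.1,9],0.579],[0.4,[-25.1,1.1,9],0.579]]'
cat > spoonfit.py <<'E'
from h import *
from scipy.optimize import minimize
def fitspoon(c,p0,zt=.012,box=None):
    "spoon outline (handle 16 wide, head disc 49) at top-face height; p=(x,y,az) of spoon origin"
    hsv=cv2.cvtColor(c["color"],cv2.COLOR_BGR2HSV); b=((hsv[...,0]>4)&(hsv[...,0]<20)&(hsv[...,1]>110)).astype(np.float32)
    u0,v0,u1,v1=box; uv=np.c_[[g.ravel() for g in np.meshgrid(np.arange(u0,u1,1.),np.arange(v0,v1,1.))]].T
    Y=cv2.GaussianBlur(b[v0:v1,u0:u1],(0,0),1.5); X0=bp(c,uv,zt)[:,:2]; X1=bp(c,uv,zt-.011)[:,:2]
    def ins(X,p):
        f=np.array([np.cos(p[2]),np.sin(p[2])]); d=X-p[:2]; x=d@f; y=d@np.array([-f[1],f[0]])
        return ((np.abs(y)<.008)&(x>-.092)&(x<.075))|(np.hypot(x+.092,y)<.008)|(np.hypot(x-.075,y)<.0245)
    def cost(p):
        M=(ins(X0,p)|ins(X1,p)).reshape(Y.shape).astype(np.float32); return float(((cv2.GaussianBlur(M,(0,0),1.5)-Y)**2).sum())
    p=np.array(p0,float)
    for k in range(3):
        r_=minimize(cost,p,method="Nelder-Mead",options=dict(initial_simplex=p+np.vstack([np.zeros(3),np.diag([.006,.006,.03])/(k+1)]),xatol=1e-5,fatol=.1)); p=r_.x
    return p,r_.fun
E
python3 - <<'E'
from spoonfit import *
for i in range(3):
    c=eyes.capture("wrist"); s=monitor.read_state()
    p,f=fitspoon(c,[.5135,-.0096,np.radians(161.8)],box=(250,0,390,285)); print(np.round(p[:2],4),np.degrees(p[2]),f,s["tool_pos"])
cv2.imwrite("pics/w22.png",c["color"])
az=p[2]; g=p[:2]+.008*np.array([np.cos(az),np.sin(az)])
rel([*g,.10],np.degrees(az))
E
```

```text
t: 24.45
tool_pos: [0.5951, -0.0323, 0.1706]
eef_rot: [[0.308, 0.0, -0.951], [0.951, 0.001, 0.308], [0.001, -1.0, 0.0]]
wrist_force: [0.8, -0.6, -0.6]
grip_width: 0.598
[ 0.5089 -0.0079] 162.11998371369845 86.09586334228516 [ 0.59510994 -0.03262418  0.17058165]
[ 0.5089 -0.0076] 161.87221969342187 82.90876007080078 [ 0.59514078 -0.03294554  0.17050906]
[ 0.5089 -0.0079] 161.8176861793056 82.20054626464844 [ 0.59513908 -0.03331162  0.17046165]
tool [ 0.5951 -0.0333  0.1705] z az 161.97 t 24.6 grip 0.602 F [-0.1  0.  -0.1]
shift cm [-0.26  7.05  9.79] turn 0.0027
```

View pics/w22.png

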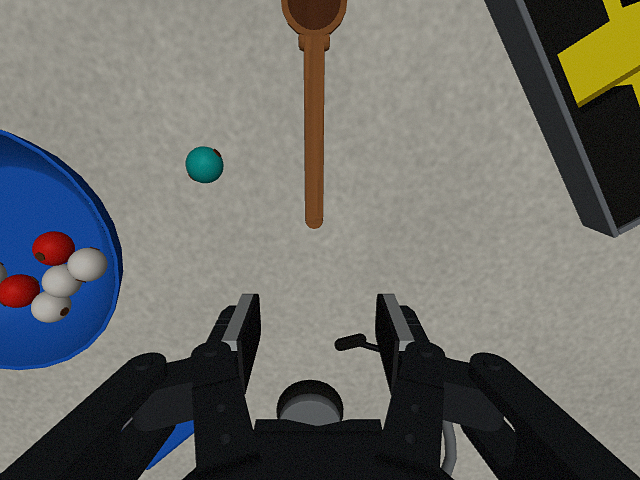

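```bash
python3 -m crank '[[0.4,[-0.1,2,4],0.003],[0.4,[-0.2,5,8],0.003],[0.4,[-0.25,9,9.8],0.003],[0.4,[-0.25,11,9.8],0.003],[0.4,[-0.25,11,9.8],0.003],[0.4,[-0.25,11,9.8],0.003]]'
python3 - <<'E'
from h import *
c=eyes.capture("wrist"); cv2.imwrite("pics/w23.png",c["color"])
az=np.radians(161.85); g=np.array([.509,-.0078])+.008*np.array([np.cos(az),np.sin(az)])
rel([*g,.004],161.85)
E
```

```text
t: 25.2
tool_pos: [0.5023, -0.0059, 0.0608]
eef_rot: [[0.314, 0.001, -0.949], [0.949, 0.001, 0.314], [0.001, -1.0, -0.001]]
wrist_force: [0.3, 0.0, 0.5]
grip_width: 0.599
tool [ 0.5029 -0.0059  0.0614] z az 161.69 t 25.25 grip 0.6 F [ 0.5  0.3 -0.2]
shift cm [0.   5.74 0.18] turn -0.0029
```

View pics/w23.png

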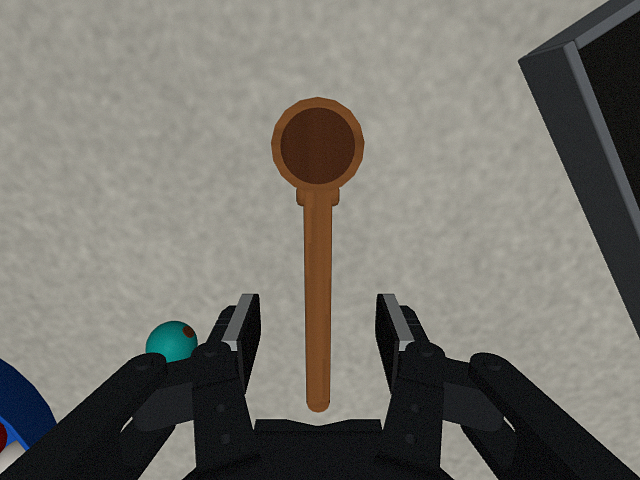

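```bash
python3 -m crank '[[0.4,[0,2,0.1],0],[0.4,[0,4,0.1],0],[0.4,[0,5.2,0.1],0],[0.4,[0,5.7,0.1],0],[0.4,[0,5.7,0.1],0],[0.7,[0,5.7,0.1],0],[0.95,[0,5.7,0.1],0],[1,[0,5.7,0.1],0],[1,[0,5.7,0.1],0],[1,[0,5.7,0.1],0],[1,[0,5.7,0.1],0]]' 40
python3 -m crank '[[1,[0,-1,0],0],[1,[0,-3,0],0],[1,[0,-6,0],0],[1,[0,-10,0],0],[1,[0,-13,0],0],[1,[0,-13,0],0],[1,[0,-13,0],0],[1,[0,-13,0],0]]' 40
python3 - <<'E'
from h import *
c=eyes.capture("wrist"); cv2.imwrite("pics/w24.png",c["color"]); np.savez("w24.npz",**c)
rel([.539,.2197,.15],195.15)
E
```

```text
t: 26.35
tool_pos: [0.501, -0.0061, 0.0042]
eef_rot: [[0.314, 0.002, -0.949], [0.949, -0.0, 0.314], [0.0, -1.0, -0.002]]
wrist_force: [-0.7, 0.4, 6.1]
grip_width: 0.173
t: 27.15
tool_pos: [0.4993, -0.0066, 0.1324]
eef_rot: [[0.314, -0.003, -0.949], [0.949, -0.0, 0.314], [-0.001, -1.0, 0.002]]
wrist_force: [-0.2, -0.5, -1.4]
grip_width: 0.167
tool [ 0.4992 -0.0065  0.1321] z az 161.68 t 27.2 grip 0.175 F [ 0.5  0.4 -0.7]
shift cm [22.72 -1.81  3.34] turn -0.5842
```

View pics/w24.png

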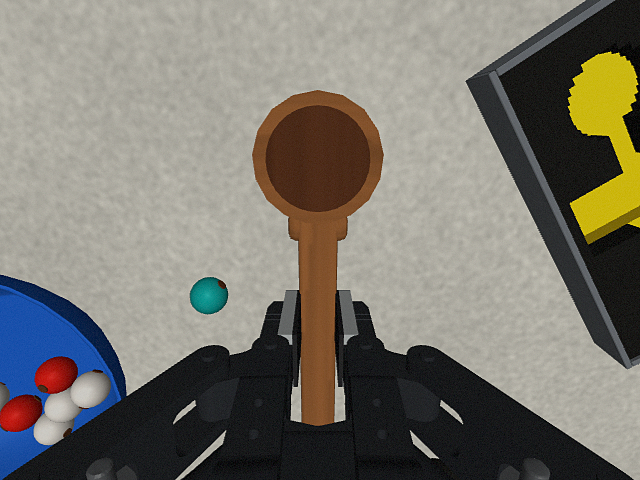

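```bash
cat > held.py <<'E'
from h import *
from scipy.optimize import least_squares
def held(c,s,verbose=True):
    "head disc seen by wrist cam -> head centre in tool frame (fwd = tool z), and tilt; disc=top face 49 mm"
    hsv=cv2.cvtColor(c["color"],cv2.COLOR_BGR2HSV); b=((hsv[...,0]>2)&(hsv[...,0]<22)&(hsv[...,1]>100)).astype(np.uint8); b[290:]=0; b[:,:230]=0; b[:,410:]=0
    n,l,st,_=cv2.connectedComponentsWithStats(b); b=l==1+np.argmax(st[1:,4])
    pts=[]
    for y in range(80,200,3):
        xs=np.nonzero(b[y])[0]
        if len(xs)>30: pts+=[(xs.min()-.5,y),(xs.max()+.5,y)]
    for x in range(285,352,3):
        ys=np.nonzero(b[:,x])[0]; pts.append((x,ys.min()-.5))
    pts=np.array(pts,float); R=np.array(s["eef_rot"]); p=np.array(s["tool_pos"])
    th=np.linspace(0,2*np.pi,361)
    def f(q):
        x,y,z=q  # tool coords of disc centre (top face), no tilt
        D=np.c_[x+.0245*np.cos(th),np.full_like(th,y),z+.0245*np.sin(th)]
        uv=proj(c,p+D@R.T); d=np.hypot(*(pts[:,None]-uv[None]).transpose(2,0,1)); i=d.argmin(1)
        cen=uv.mean(0); sg=np.sign(np.hypot(*(pts-cen).T)-np.hypot(*(uv[i]-cen).T)); return d.min(1)*sg
    q=least_squares(f,[0,-.008,.068],loss="soft_l1",x_scale=.01,diff_step=1e-3); 
    yfix=least_squares(lambda w:f([w[0],-.008,w[1]]),[0,.068],loss="soft_l1",diff_step=1e-3)
    print("free: tool x,y,z of head top centre",np.round(q.x,4),"rms",np.sqrt(np.mean(f(q.x)**2)).round(2)," y fixed -8mm: x,z",np.round(yfix.x,4),"rms",np.sqrt(np.mean(f([yfix.x[0],-.008,yfix.x[1]])**2)).round(2))
    return q.x
if __name__=="__main__":
    c=eyes.capture("wrist"); s=monitor.read_state(); held(c,s)
E
python3 held.py; python3 tilt.py
```

```text
free: tool x,y,z of head top centre [ 0.0002 -0.0061  0.0663] rms 0.58  y fixed -8mm: x,z [0.0002 0.0662] rms 1.01
x0 y0(top face, +down) slope yaw [ 2.0000e-04  8.9000e-03 -1.2413e+00  8.0000e-04] tilt deg -51.1 rms px 12.05 0.8
end row 470 end z tool -0.06
```

```bash
python3 -c "
from h import *
rel([.5306,.2174,.085],195.15)"
```

```text
tool [ 0.4997 -0.0062  0.1323] z az 161.69 t 27.35 grip 0.173 F [ 0.3 -0.3 -1.3]
shift cm [22.2   4.73  4.08] turn -0.5839
```

```bash
python3 -m crank '[[1,[4,0,0.5],-0.1],[1,[8,0,1],-0.22],[1,[12,0,2],-0.34],[1,[16,0,3],-0.46],[1,[20,0,4],-0.584],[1,[22.2,1,4.1],-0.584],[1,[22.2,3,4.1],-0.584],[1,[22.2,4.7,4.1],-0.584],[1,[22.2,4.7,4.1],-0.584],[1,[22.2,4.7,4.1],-0.584],[1,[22.2,4.7,4.1],-0.584],[1,[22.2,4.7,4.1],-0.584]]' 40
python3 - <<'E'
from h import *
from held import held
for i in range(3):
    c=eyes.capture("wrist"); s=monitor.read_state(); held(c,s)
cv2.imwrite("pics/w25.png",c["color"]); np.savez("w25.npz",**c)
rel([.5306,.2174,.022],195.15)
E
```

```text
t: 28.55
tool_pos: [0.5318, 0.2177, 0.0873]
eef_rot: [[-0.261, 0.002, -0.965], [0.965, 0.001, -0.261], [0.001, -1.0, -0.002]]
wrist_force: [0.3, 0.2, 0.5]
grip_width: 0.174
free: tool x,y,z of head top centre [ 0.0004 -0.0064  0.0659] rms 0.57  y fixed -8mm: x,z [0.0004 0.0658] rms 0.76
free: tool x,y,z of head top centre [ 0.0004 -0.0067  0.0659] rms 0.58  y fixed -8mm: x,z [0.0004 0.0658] rms 0.77
free: tool x,y,z of head top centre [ 0.0004 -0.0068  0.0659] rms 0.55  y fixed -8mm: x,z [0.0004 0.0658] rms 0.74
tool [0.5316 0.2175 0.087 ] z az -164.88 t 28.7 grip 0.177 F [ 0.   0.3 -0.1]
shift cm [0.01 6.5  0.1 ] turn -0.0005
```

View pics/w25.png

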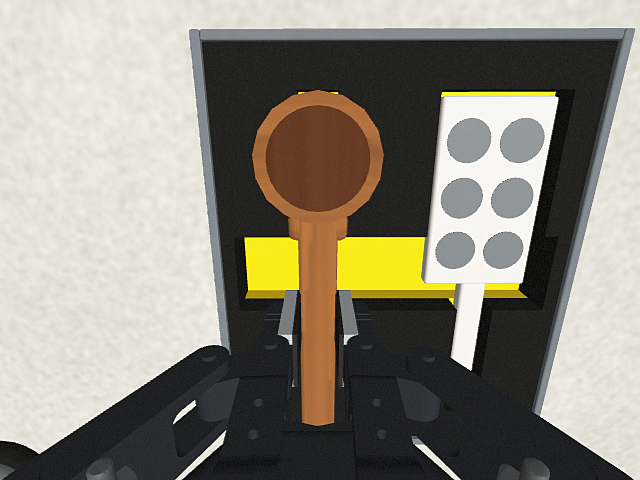

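```bash
python3 - <<'E'
from trayfit import *
c=dict(np.load("w25.npz")); im=c["color"].copy()
p=[.5272,.2633,.2645]; sa,ca=np.sin(p[2]),np.cos(p[2])
def w(x,y,z): return [p[0]+ca*x-sa*y,p[1]+sa*x+ca*y,z]
L=[]
t=[w(-.024,-.094,.034),w(.024,-.094,.034),w(.024,.094,.034),w(-.024,.094,.034)]
f=[w(-.024,-.094,.006),w(.024,-.094,.006),w(.024,.094,.006),w(-.024,.094,.006)]
b=[w(-.13,-.107,.037),w(.13,-.107,.037),w(.13,.107,.037),w(-.13,.107,.037)]
h=[w(-.075+.0275*np.cos(a),-.045+.0275*np.sin(a),.034) for a in np.linspace(0,2*np.pi,60)]
for poly,col in ((t,(0,0,255)),(f,(0,255,0)),(b,(255,0,255)),(h,(0,0,255))):
    q=proj(c,np.array(poly)).round().astype(np.int32); cv2.polylines(im,[q],True,col,1)
cv2.imwrite("pics/w25o.png",im)
E
```

```text
(no output)
```

View pics/w25o.png

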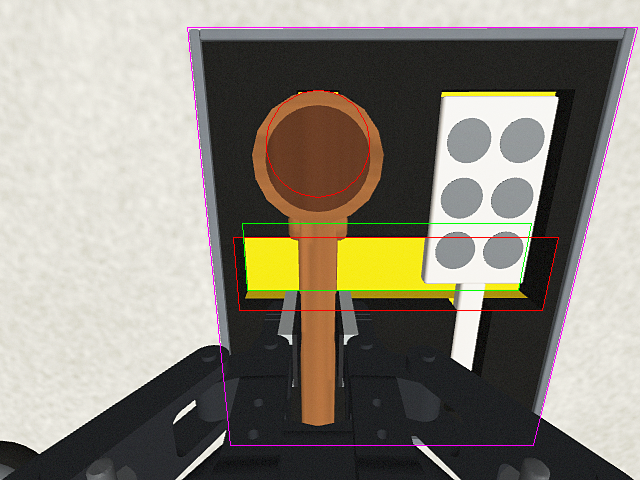

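The overlay of the measured tray lines up with the picture to about 2 px. The spoon's centre line (col 318) matches the pocket's. Lowering.

```bash
python3 -m crank '[[1,[0,1.5,0.1],0],[1,[0,3,0.1],0],[1,[0,3.8,0.1],0],[1,[0,4.2,0.1],0],[1,[0,4.2,0.1],0],[1,[0,4.7,0.1],0],[1,[0,5.2,0.1],0],[1,[0,5.7,0.1],0],[1,[0,6.0,0.1],0],[1,[0,6.0,0.1],0]]' 40
python3 - <<'E'
from h import *
from held import held
c=eyes.capture("wrist"); s=monitor.read_state(); held(c,s)
cv2.imwrite("pics/w26.png",c["color"]); np.savez("w26.npz",**c)
rel([.5303,.2173,.022],195.15)
E
```

```text
t: 29.7
tool_pos: [0.53, 0.217, 0.0258]
eef_rot: [[-0.261, -0.001, -0.965], [0.965, -0.0, -0.261], [-0.0, -1.0, 0.001]]
wrist_force: [0.1, 0.5, -0.2]
grip_width: 0.173
free: tool x,y,z of head top centre [ 0.0001 -0.0058  0.0662] rms 0.59  y fixed -8mm: x,z [0.0001 0.066 ] rms 1.03
tool [0.5302 0.2172 0.0262] z az -164.86 t 29.75 grip 0.167 F [-0.  -0.3 -0.1]
shift cm [ 0.01  0.42 -0.02] turn -0.0001
```

View pics/w26.png

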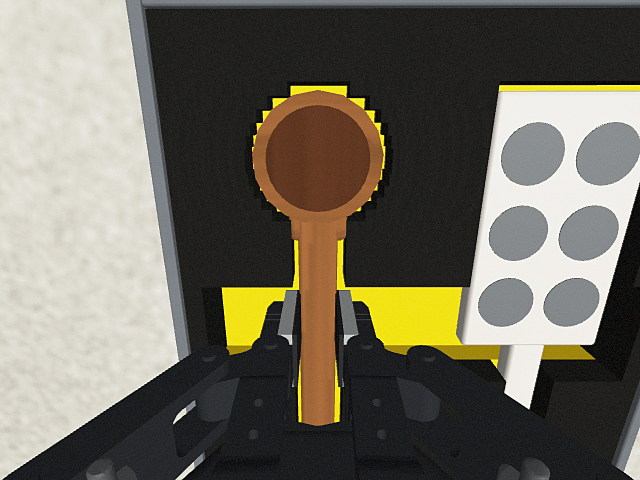

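The spoon sits centrally in the pocket with yellow showing evenly all round, and nothing is touching. Lowering the last 4–5 mm until contact.

```bash
python3 -m crank '[[1,[0,0.2,0],0],[1,[0,0.4,0],0],[1,[0,0.5,0],0],[1,[0,0.6,0],0],[1,[0,0.6,0],0],[1,[0,0.6,0],0]]' 40
python3 - <<'E'
from h import *
from held import held
c=eyes.capture("wrist"); s=monitor.read_state(); held(c,s)
cv2.imwrite("pics/w27.png",c["color"])
rel([.5303,.2173,.022],195.15)
E
```

```text
t: 30.35
tool_pos: [0.5304, 0.2173, 0.0222]
eef_rot: [[-0.261, 0.001, -0.965], [0.965, -0.001, -0.261], [-0.001, -1.0, -0.001]]
wrist_force: [-2.3, -2.2, 10.5]
grip_width: 0.171
free: tool x,y,z of head top centre [ 0.0003 -0.0059  0.066 ] rms 0.55  y fixed -8mm: x,z [0.0003 0.0659] rms 0.95
tool [0.5305 0.2174 0.0222] z az -164.86 t 30.4 grip 0.169 F [-1.9 -2.4 10.7]
shift cm [-0.    0.02  0.02] turn -0.0002
```

View pics/w27.png

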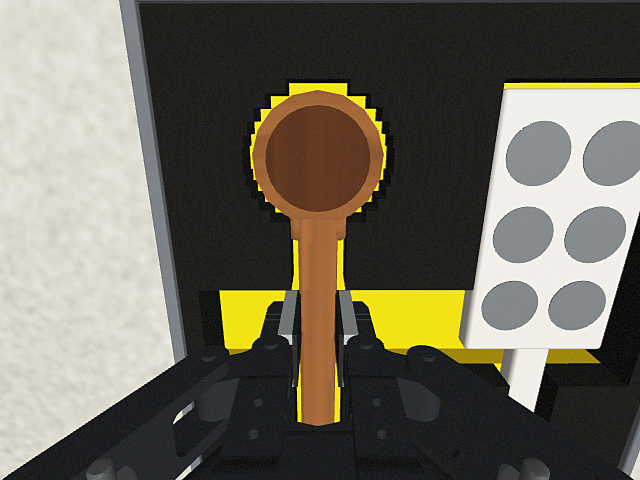

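Seated with 10.5 N against the pocket floor. Releasing narrowly and lifting.

```bash
python3 -m crank '[[1,[0,0,0],0],[0.8,[0,-0.2,0],0],[0.6,[0,-0.2,0],0],[0.6,[0,-0.2,0],0],[0.6,[0,-0.2,0],0],[0.6,[0,-0.2,0],0],[0.6,[0,-1,0],0],[0.6,[0,-3,0],0],[0.6,[0,-6,0],0],[0.6,[0,-10,0],0],[0.6,[0,-14,0],0],[0.6,[0,-17,-4],0],[0.6,[0,-17,-8],0],[0.6,[0,-17,-8],0],[0.6,[0,-17,-8],0],[0.6,[0,-17,-8],0]]' 40
python3 - <<'E'
from h import *
from beads import beads
rel([.5303,.2173,.022],195.15)
for n in ["wrist","scene"]:
    c=eyes.capture(n); cv2.imwrite(f"pics/{n}28.png",c["color"])
from spoonfit import fitspoon
c=eyes.capture("wrist")
p,f=fitspoon(c,[.539,.2197,np.radians(195.15)],zt=.030,box=(250,0,390,285)); print("spoon",np.round(p[:2],4),np.degrees(p[2]),f)
beads("scene")
for th,z in (("headset",.01),("mouse",.01),("eraser",.01),("paddle",.028)):
    c=eyes.capture("scene"); o=finder.trace("scene",th)[0]; ys,xs=np.nonzero(o["pixels"]); print(th,round(o["score"],2),np.round(o["box"],1))
E
```

```text
t: 32.0
tool_pos: [0.606, 0.2381, 0.19]
eef_rot: [[-0.263, -0.002, -0.965], [0.965, -0.001, -0.263], [-0.0, -1.0, 0.002]]
wrist_force: [0.4, 0.7, -0.5]
grip_width: 0.401
tool [0.606  0.2381 0.19  ] z az -164.77 t 32.0 grip 0.401 F [ 0.4  0.7 -0.5]
shift cm [-0.02 16.81  7.82] turn 0.0013
spoon [0.5388 0.2199] 195.15341246468358 79.24663543701172
R 0.73 px 201 350 xy [ 0.578 -0.309] fwd,lat mm [-50.   7.] n 242
R 0.65 px 176 338 xy [ 0.526 -0.332] fwd,lat mm [-7. 45.] n 199
R 0.54 px 220 326 xy [ 0.55  -0.257] fwd,lat mm [ -7. -34.] n 184
R 0.5 px 171 325 xy [ 0.495 -0.328] fwd,lat mm [24. 50.] n 169
W 0.76 px 185 348 xy [ 0.557 -0.329] fwd,lat mm [-36.  33.] n 249
W 0.7 px 223 339 xy [ 0.58  -0.266] fwd,lat mm [-39. -34.] n 226
W 0.52 px 235 329 xy [ 0.574 -0.237] fwd,lat mm [-24. -60.] n 184
W 0.5 px 218 353 xy [ 0.601 -0.289] fwd,lat mm [-65. -19.] n 265
red min [0.029 0.031 0.031 0.062] white min [0.029 0.031 0.031 0.03 ]
headset 0.78 [422.  394.3 142.  124.8]
mouse 0.97 [489.2 265.1  52.9  26.5]
eraser 0.88 [292.4 406.5  57.9  85.7]
paddle 0.89 [416.1 201.8  76.6  31. ]
```

View pics/wrist28.png

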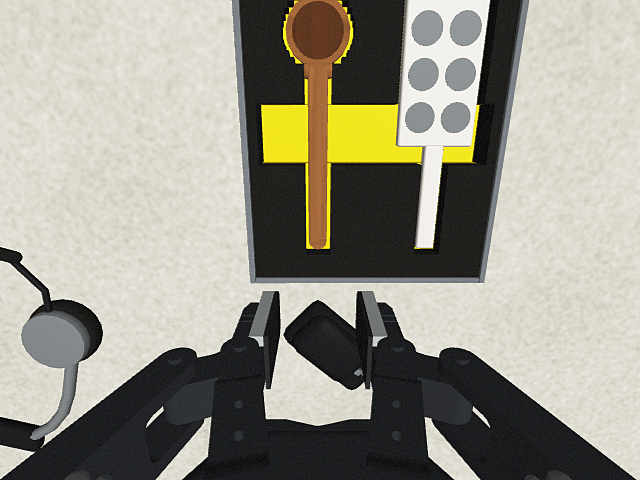

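View pics/scene28.png

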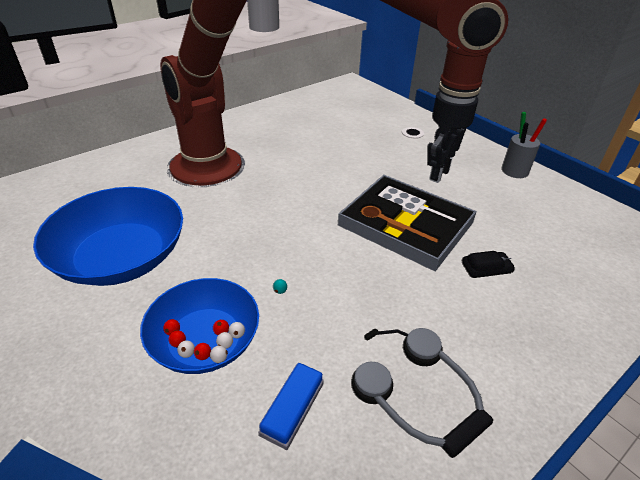

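The spoon lies home in its pocket (head at (318,30), handle end at (318,243) in the wrist picture), and the beads, paddle and bystanders look right. Handing in.

```bash
python3 -c "
from bench import r
print(r.hand_in())"
```

```text
the job is handed in; nothing more can be done
None
```

The beads are mixed and the spoon is home in its pocket, dish up. I handed the job in at about 32 s of the 72 s; no verdict was reported.

**What I did:** I took the spoon about 33 mm from the end of its handle. It hung level in the fingers, so I pressed the handle end on the bowl's rim to tip the head down, then stirred red side to white side three times. I laid it flat on the desk and let go. Then I took it again about 9 mm to the head side of its middle, lowered it into the pocket until it pressed the floor with about 10 N, released and moved clear.

**Last checks:**
- **Spoon:** its fitted position is within 0.5 mm of the pocket's middle and in line with it. I judged the height from the floor contact, not by measuring it.
- **Beads:** all 8 are in the bowl, at most about 68 mm from its axis. All 4 whites have a red within 31 mm, and 3 of 4 reds have a white within 31 mm. The fourth red is at about 62 mm, just outside the 60 mm limit; the task allows one.
- **Other things:** the paddle, headset, mouse and eraser look unmoved in the pictures. I didn't measure their shift to the millimetre.

**Measurements that disagreed:**
- **Tilt:** my estimates for the stirring tilt ran from 12° to 23°. I judged the head to be low because it pushed the beads and touched the bowl.
- **Tray:** the three camera fits differed by up to 3.5 mm. I used the wrist camera's fit, and the overlay on the picture confirmed it.

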